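Wind the carton guide up with the loose crank

ROBOT

A 7-joint arm with a two-finger parallel gripper is mounted at the origin on the work surface. World frame = base frame: x ahead of the robot, y to its left, z up, the work surface at z = 0. Lengths are in m, angles in rad, forces in N, time in s.
With the tool pointing down it reaches from about 0.4 to 0.85 m from the base axis. Payload 4.5 kg.
Tool frame: the origin (TCP) lies where the fingers leave the gripper's body, on its centre line; the fingertips stand 73 mm ahead of it and the grasp point (between the pads) lies 54 mm ahead of it; z points along the fingers, y is the direction in which the jaws open and shut (so a half turn about z gives the same grasp; the last joint's range is limited). The gripper opens to 85 mm and grips with 20 to 120 N. Pads are 22 mm wide; open, the fingers measure 114 mm over their backs; the gripper's body (76 mm by 85 mm) begins 54 mm behind the grasp point. The pads swing forward as they close: fully open they stand 13 mm farther back than shut.
Start: joints at [1.289, 0.689, -0.195, 1.565, 0.157, 0.902, -0.215], TCP at [0.194, -0.594, 0.304] pointing down, gripper open.
Joint ranges: [-3.01, 3.01], [-0.46, 2.08], [-1.47, 1.51], [0.13, 2.56], [-1, 4.14], [0.04, 2.09], [-2.66, 2.66]. Speed limits (rad/s): [2.57, 2.57, 3.14, 3.14, 3.14, 3.14, 3.14].

INTERFACE

Orientations are given as a 3x3 rotation matrix whose columns are the frame's x, y, z axes.
In Python, from cell import ctrl gives the robot as it stands. The module is installed in compiled form; this text tells all that it offers.
- The arm moves only by the tool send_rows, never from a script. Its argument "steps" is a list of rows, each a list of 3 entries, a list of its own where there are three numbers: the shift along the world's x, y, z in units of 25 mm (1.0 is 25 mm), then the turn, a rotation vector about the world's x, y, z in units of 0.1 rad (1.0 is 0.1 rad), then the opening, from 0 (shut) to 1 (fully open). A call has 1 to 20 rows; each row shifts and turns the pose as measured when the row begins; what a row does not reach is not made up. A row lasts 1/10 s, in which the tool goes at most 50 mm and 8.59 degrees, less where a joint would pass 70% of its speed; a pose out of reach is approached as far as the arm can. A call with a number of a shift or a turn outside -1 to 1 is refused whole. A call with a gripper value outside its range is refused whole. The fingers move at their own pace and stop on an object; "force" is the grip in N (left out, the last holds). Time passes only in rows, so rows that do not move let the fingers close. It gives the time, the measured TCP pose, the force and the opening at its end, in the units of the state.
- ctrl.state(): the state, without advancing time (a new reading comes with each control period).
- ctrl.capture(name): name is "scene" or "side" or "wrist"; returns (picture, depth): 480x640x3 uint8, red, green, blue; 480x640 float32, m along the optical axis (not along the pixel's ray), 0 where there is no reading.
- ctrl.camera_params(name): a dict with "mtx" (3x3 intrinsics, pixels), "rvec" (rotation vector, rad) and "tvec" (3), from world to camera coordinates, as OpenCV has them; the wrist camera has in their place "mount" (4x4, takes a point from camera to tool coordinates, whose origin is the TCP and whose axes are the flange's). Camera axes: x right, y down, z forward; pixel columns grow to the right and rows downward; lengths in m; the calibration is good to about 2 mm. A picture is of the moment at which its call begins: read the wrist's pose just before it. camera_params takes no time and is no camera call.
- ctrl.finish_job(): hands the job in, once; it reports no verdict.
The state is a dict: "time_s": time; "qpos": joint angles; "joint_velocities": joint speeds; "effort": joint torques, N m; "ee_pos": TCP position; "ee_rot": TCP orientation; "ft_force": force on the tool from outside, world axes, zero at the start; "torque": the same for the moment, N m; "finger_gap": finger opening in m.
Only numpy, scipy, OpenCV 4.12 (cv2) and the standard library are available. Lean on these libraries where they do the work, as an engineer would, in place of code of your own. Each camera call takes 0.05 s, during which the arm holds its last target.

TASK

Fit the loose crank on the square shaft end of the carton squaring station, pushed fully home, and wind the guide in with it until the open carton is held square against the fence and the sprung pressure plate is pushed about half way in; never drive the plate right home, that crushes the carton. Leave the crank fully home on the shaft, let go of it, and leave everything else on the bench alone.

Things in the scene. Friction and masses are not known exactly. Their poses are not given: they have to be found in the camera images.
- crank: loose dark steel crank, about 0.37 kg, at first flat on the bench, socket down, grip up. Origin: centre of the hub's underside, on the socket axis; z up out of the hub, x along the bar to the grip. Hub: block 28 x 28 mm, sides along x and y, 45 mm tall; in its underside a blind socket 15.6 mm square, sides along x and y, 27 mm deep. Bar 20 mm wide, 12 mm thick, flush with the underside, to x = 70 mm
- handle (a point): point on the axis of the crank's grip, 58 mm along x and 40 mm along z from the crank's origin; axes as the crank's. The grip is a black sleeve 22 mm across, parallel to z, from z = 14 to 62 mm of the crank; it turns freely on its pin, so it can be held without twisting the hand while it is carried round
- drive: fixed grey round gear head of the station, 92 mm across. Origin: centre of its face; z runs out along the shaft, 35 degrees from vertical, leaning roughly towards the robot; y is level. On the face stand a collar 26 mm across up to z = 10 mm, then the square shaft end, 14 x 14 mm, from z = 10 to 30 mm, then a round cone from 14 down to 8 mm across at z = 35 mm
- shaft_end (a point): tip of the shaft's cone, on the shaft axis, 35 mm above the gear head's face; axes as the gear head's. How far the square is turned about z differs every time and is NOT given: feel for it, turning the crank in small steps under a light push until it drops over the flats, or look. Off the flats the crank's underside rests at about z = 30 mm of the gear head, 20 mm short of home
- seat (a point): point on the shaft axis on top of the collar (z = 10 mm of the gear head), where the crank's origin lies when it is fully home; axes as the gear head's. The shaft has 0.15 N m of friction: it and a crank left on it stay where they are let go
- guide (a joint): position of the moving guide along its lead screw, in m: about 0 at the start, limits -0.012 and 0.095. It grows, towards carton and fence, by 0.020 for each turn of the shaft clockwise as seen looking at the shaft end from outside (negative about the gear head's z)
- plate_face (a point): middle of the contact face of the pressure plate, a steel plate 180 mm long (x), 52 mm high, on the guide; y points from the guide to the carton and fence, z up
- plate (a joint): how far the sprung pressure plate is pushed back into the guide, in m: 0 free, 0.012 right home; about 2.5 N per mm. 0.006 is half way
- fence: fixed aluminium fence on the station's bed, 200 mm long (x), 60 mm high. Origin: foot of the middle of its contact face; y points away from the carton, z up. The bed is 50 mm above the bench. It is clamped at a different place along y every time
- carton: loose open cardboard carton with raised flaps, 200 mm (x) by 160 mm (y) by 110 mm high without the flaps, about 0.5 kg, on the station's bed between pressure plate and fence. Origin: centre of its underside; when it stands square against the fence its origin lies 80 mm from the fence's face
- tape_roll: bystander: roll of brown tape, 100 mm across, 48 mm high, lying flat on the bench; origin centre of the underside. It and the crank may stand in each other's places
- bowl: bystander: steel bowl, 140 mm across, 65 mm high, on the bench; origin centre of the underside
- bench_brush: bystander: wooden hand brush lying on the bench at the left; origin under its middle
Mind the look-alikes: they are no part of the job. There is more than one size of the crank; the job needs the middle-sized.

How it is judged:
On the way, in this order (a step that is already met when the one before it is completed fails the run):
1. the crank is fully home on the square shaft end (distance between crank and seat below 0.005 m and angle between the z axis of crank and the z axis of drive, either way round below 0.12 rad), for 0.2 s.
2. the crank, on the shaft, has wound the guide in by at least 30 mm (value of joint guide above 0.03 m and distance between crank and seat below 0.008 m).
At the end, for the whole second after the job is handed in: The carton stands upright on the bed, square to the fence within 0.03 rad and within 3 mm of touching it; the pressure plate is pushed in by 3.5 to 8.5 mm; the crank is home on the shaft (origin within 5 mm of the seat, axes within 0.12 rad), released; carton and crank at rest (all of step 1 and value of joint plate between 0.0035 and 0.0085 m and y of carton in the frame of fence above -0.083 m and angle between the x axis of carton and the x axis of fence, either way round below 0.03 rad and angle between carton's own z axis and vertical below 0.04 rad and linear speed of each of crank, carton below 0.02 m/s).
It fails at once if the pressure plate is driven right home (crushing the carton) (value of joint plate above 0.0112 m).
It fails at once if the guide is driven while the crank is off the shaft (velocity of joint guide above 0.004 m/s and distance between crank and seat above 0.028 m).
It fails at once if the tape roll is disturbed (distance of tape_roll from where it was at the start of the episode above 0.02 m).
It fails at once if the bowl is disturbed (distance of bowl from where it was at the start of the episode above 0.02 m).
It fails at once if the brush is disturbed (distance of bench_brush from where it was at the start of the episode above 0.02 m).
It also fails if it takes over 72 s, if anything falls off the work surface, if the arm or the gripper's body presses on something with over 40 N, if the wrist force passes 120 N, or if a joint passes its speed limit or range.

## Working session

There is one attempt and no reset: what is moved stays moved. The work goes in short steps, Python scripts to look and compute and a tool call to move; the robot and the scene stay as the last step left them, time stands still between calls to the robot, and variables do not carry over. Pictures are saved under pics/ and viewed, and the job is handed in when it is done.

Besides the shell and the picture viewer there is one more tool, called after ">>>" as name(argument=value, ...) on one line, values as JSON. send_rows: Moves the arm, as the interface text tells. Shifts and turns lie within -1 to 1; 1 stands for 25 mm of shift or 0.1 rad of turn. Its arguments: {"type":"object","properties":{"steps":{"type":"array"},"force":{"type":"number"}},"required":["steps"]}

```bash
ls; mkdir -p pics; cat > h.py <<'E'
import numpy as np, cv2, json
from cell import ctrl
def save(n,im): cv2.imwrite('pics/'+n+'.png',cv2.cvtColor(im,cv2.COLOR_RGB2BGR))
def cam(name,st=None):
    p=ctrl.camera_params(name); K=np.array(p['mtx'])
    if 'mount' in p:
        st=st or ctrl.state()
        T=np.eye(4);T[:3,:3]=st['ee_rot'];T[:3,3]=st['ee_pos']
        M=T@np.array(p['mount']); return K,M
    R=cv2.Rodrigues(np.array(p['rvec'],float))[0]; t=np.array(p['tvec']).ravel()
    M=np.eye(4);M[:3,:3]=R.T;M[:3,3]=-R.T@t
    return K,M
def pts(K,M,u,v,d):
    u=np.asarray(u,float);v=np.asarray(v,float)
    c=np.stack([(u-K[0,2])/K[0,0]*d,(v-K[1,2])/K[1,1]*d,d],-1)
    return c@M[:3,:3].T+M[:3,3]
def rayz(K,M,u,v,z):
    d=M[:3,:3]@np.array([(u-K[0,2])/K[0,0],(v-K[1,2])/K[1,1],1.]); o=M[:3,3]
    return o+d*(z-o[2])/d[2]
def cloud(K,M,depth):
    v,u=np.mgrid[:depth.shape[0],:depth.shape[1]]
    return pts(K,M,u,v,depth)
def proj(K,M,P):
    c=(np.asarray(P)-M[:3,3])@M[:3,:3]; return np.array([K[0,0]*c[...,0]/c[...,2]+K[0,2],K[1,1]*c[...,1]/c[...,2]+K[1,2]]).T
E
python3 - <<'E'
from h import *
s=ctrl.state(); print(s)
for n in ['scene','side','wrist']:
    st=ctrl.state(); K,M=cam(n,st); im,d=ctrl.capture(n); save(n+'0',im); np.savez('pics/'+n+'0.npz',im=im,d=d,K=K,M=M); print(n,K,M.round(3))
E
```

```text
pics
{'time_s': 0.0, 'qpos': array([ 1.28881772,  0.69003548, -0.19451297,  1.56634758,  0.1572716 ,
        0.90251126, -0.2151015 ]), 'joint_velocities': array([-7.25507762e-04,  1.19229984e-05, -1.04141119e-04, -1.42783470e-03,
        3.59581730e-04,  6.52133684e-04,  9.34421388e-04]), 'effort': array([ 1.37297440e-03, -5.39600980e+01, -1.26660112e+00, -1.58540404e+01,
        8.92356358e-03,  9.46994405e-03,  5.41772120e-07]), 'ee_pos': array([ 0.19390041, -0.59361081,  0.30305081]), 'ee_rot': array([[ 9.50534655e-01,  3.10617734e-01, -7.01582408e-04],
       [ 3.10618506e-01, -9.50532996e-01,  1.77954818e-03],
       [-1.14118004e-04, -1.90944670e-03, -9.99998170e-01]]), 'ft_force': array([-0.68275895,  0.02952225, -0.60728233]), 'torque': array([-0.02285448,  0.0085458 ,  0.02443749]), 'finger_gap': 0.08555313497188036}
scene [[437.61065668   0.         316.47480433]
 [  0.         437.61065668 235.69365428]
 [  0.           0.           1.        ]] [[-0.3    0.782 -0.546  1.197]
 [ 0.954  0.239 -0.181  0.205]
 [-0.011 -0.575 -0.818  1.075]
 [ 0.     0.     0.     1.   ]]
side [[498.47159088   0.         317.52935018]
 [  0.         498.47159088 239.20912791]
 [  0.           0.           1.        ]] [[-0.961 -0.164  0.223  0.193]
 [-0.277  0.611 -0.742  1.075]
 [-0.015 -0.774 -0.632  1.032]
 [ 0.     0.     0.     1.   ]]
wrist [[387.46244784   0.         311.95095967]
 [  0.         387.46244784 241.79745525]
 [  0.           0.           1.        ]] [[ 0.31  -0.906 -0.288  0.267]
 [-0.951 -0.297 -0.092 -0.57 ]
 [-0.003  0.303 -0.953  0.372]
 [ 0.     0.     0.     1.   ]]
```

View pics/scene0.png

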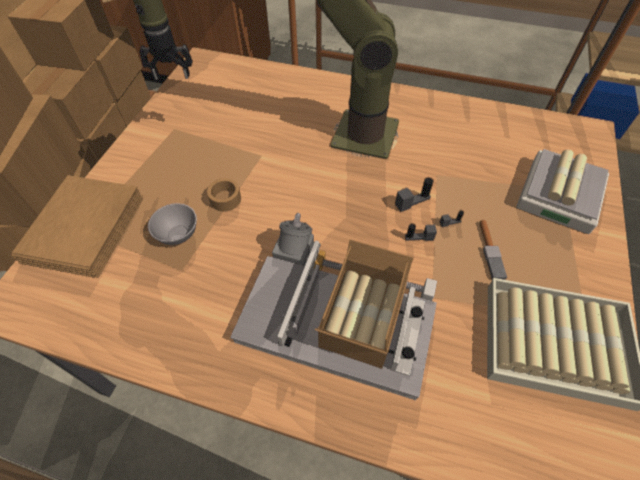

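View pics/side0.png

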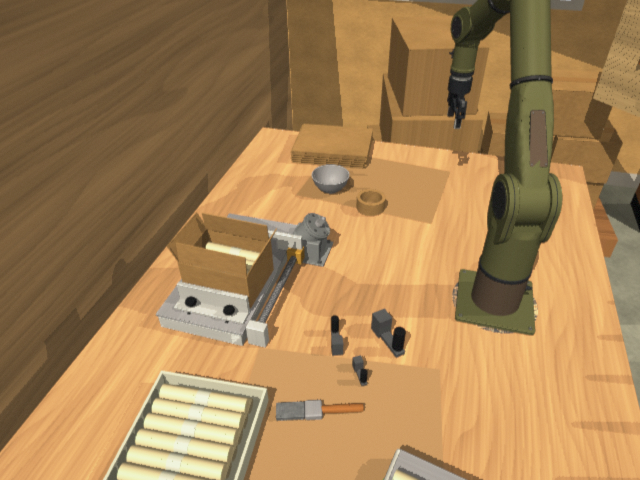

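View pics/wrist0.png

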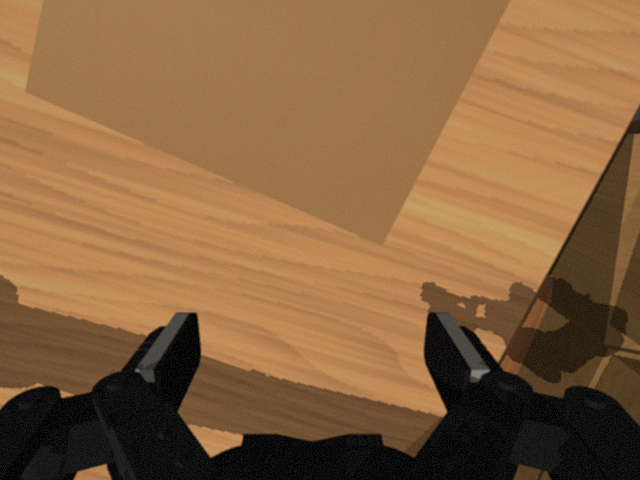

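```bash
python3 - <<'E'
from h import *
for n,(x0,x1,y0,y1) in {'scene':(240,480,170,350),'side':(160,420,200,395)}.items():
    z=np.load(f'pics/{n}0.npz'); im=z['im'][y0:y1,x0:x1]; save('c_'+n,cv2.resize(im,(780,585),interpolation=cv2.INTER_CUBIC))
    C=cloud(z['K'],z['M'],z['d'])
    def q(l,u,v): print(n,l,(u,v),C[v,u].round(4))
    if n=='scene':
        for l,u,v in [('bigHub',404,193),('bigGrip',427,181),('midhub',431,229),('midgrip',411,226),('smhub',446,217),('smgrip',460,212),('shaft',297,216),('head',284,225),('tape',224,185),('bench',350,215)]: q(l,u,v)
    else:
        for l,u,v in [('bigHub',383,318),('bigGrip',399,330),('midhub',337,339),('midgrip',335,320),('smhub',358,361),('smgrip',363,373),('shaft',317,217),('head',320,222),('bench',400,380)]: q(l,u,v)
E
```

```text
scene bigHub (404, 193) [0.2896 0.1868 0.0578]
scene bigGrip (427, 181) [0.2419 0.2447 0.0799]
scene midhub (431, 229) [0.3895 0.2874 0.0436]
scene midgrip (411, 226) [0.4108 0.2296 0.063 ]
scene smhub (446, 217) [0.3248 0.3239 0.034 ]
scene smgrip (460, 212) [0.302  0.3599 0.0438]
scene shaft (297, 216) [ 0.5271 -0.0716  0.1401]
scene head (284, 225) [ 0.5579 -0.0986  0.1285]
scene tape (224, 185) [ 0.3922 -0.3714  0.0224]
scene bench (350, 215) [ 0.3732  0.0427 -0.0023]
side bigHub (383, 318) [0.2849 0.1984 0.0582]
side bigGrip (399, 330) [0.2378 0.2495 0.0837]
side midhub (337, 339) [0.3851 0.285  0.0438]
side midgrip (335, 320) [0.4023 0.239  0.0598]
side smhub (358, 361) [0.3209 0.3296 0.0342]
side smgrip (363, 373) [0.3006 0.3694 0.0467]
side shaft (317, 217) [ 0.5467 -0.0973  0.1198]
side head (320, 222) [ 0.5263 -0.0597  0.1322]
side bench (400, 380) [0.2151 0.3331 0.0017]
```

View pics/c_scene.png

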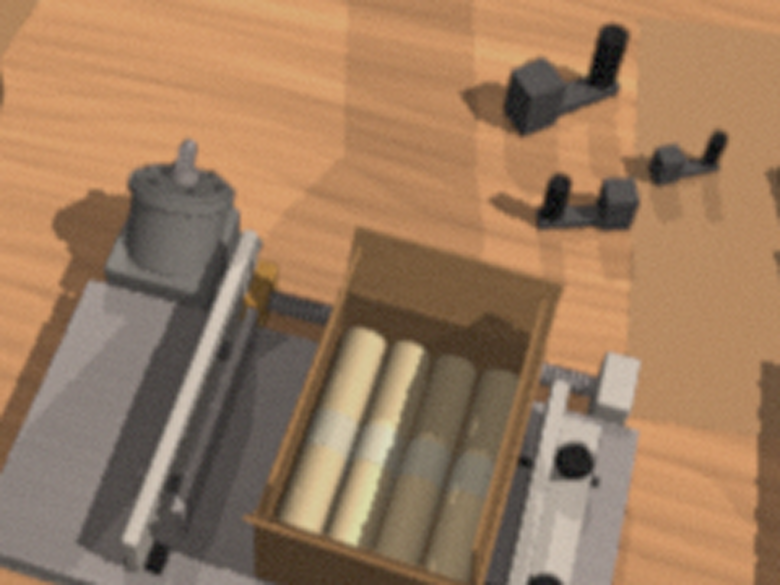

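View pics/c_side.png

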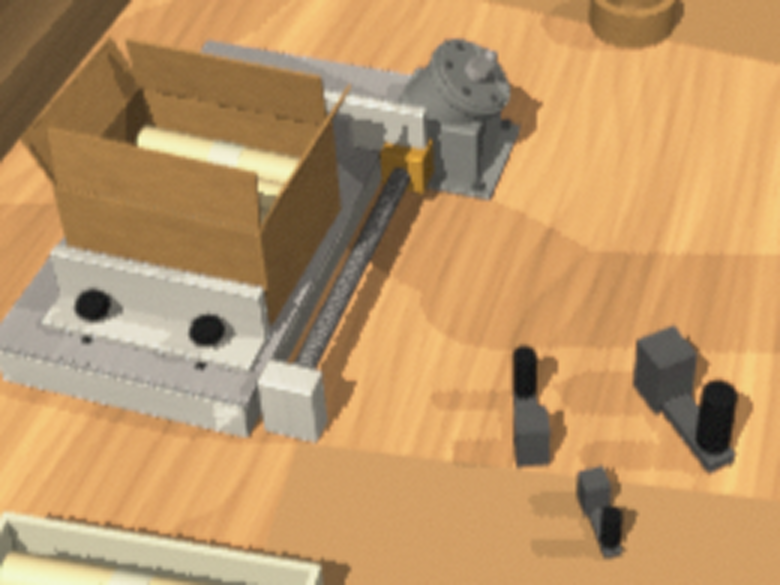

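```bash
python3 - <<'E'
from h import *
for n in ['scene','side']:
    z=np.load(f'pics/{n}0.npz'); C=cloud(z['K'],z['M'],z['d'])
    P=C.reshape(-1,3); ok=(z['d'].ravel()>0)
    # head region
    m=ok&(abs(P[:,0]-.54)<.07)&(abs(P[:,1]+.085)<.07)&(P[:,2]>.09)&(P[:,2]<.2)
    Q=P[m]; print(n,len(Q),Q.min(0),Q.max(0))
    # ransac plane with normal ~35deg
    best=None;rng=np.random.default_rng(0)
    for i in range(2000):
        a=Q[rng.choice(len(Q),3,False)];nn=np.cross(a[1]-a[0],a[2]-a[0])
        if np.linalg.norm(nn)<1e-6: continue
        nn/=np.linalg.norm(nn); nn*=np.sign(nn[2])
        if abs(np.degrees(np.arccos(nn[2]))-35)>10: continue
        inl=abs((Q-a[0])@nn)<.002
        if best is None or inl.sum()>best.sum(): best=inl
    I=Q[best];c=I.mean(0);nn=np.linalg.svd(I-c)[2][2];nn*=np.sign(nn[2]);print('plane',best.sum(),c,nn,np.degrees(np.arccos(nn[2])),np.degrees(np.arctan2(nn[1],nn[0])))
    h=(Q-c)@nn; S=Q[h>.006]; print('above',len(S)); print(np.c_[S,h[h>.006]][::max(1,len(S)//25)].round(4))
    m=ok&(P[:,2]>.12)&(P[:,0]>.5)&(P[:,0]<.9)&(P[:,1]>-.05)&(P[:,1]<.4)&(P[:,2]<.3); Q=P[m];print('carton',Q.min(0),Q.max(0))
E
```

```text
scene 813 [ 0.50761133 -0.11681495  0.09013824] [ 0.60408461 -0.0266614   0.14528227]
plane 187 [ 0.54610865 -0.07016548  0.11971577] [-0.56661199  0.00455258  0.82397216] 34.51557788056923 179.53965277842204
above 78
[[ 0.5207 -0.0764  0.1436  0.0341]
 [ 0.5171 -0.0692  0.1419  0.0347]
 [ 0.5226 -0.073   0.1429  0.0324]
 [ 0.5119 -0.0686  0.1313  0.029 ]
 [ 0.5259 -0.0718  0.1429  0.0306]
 [ 0.5207 -0.0652  0.139   0.0303]
 [ 0.5271 -0.0716  0.1401  0.0276]
 [ 0.5185 -0.0663  0.1314  0.0253]
 [ 0.5283 -0.0713  0.1373  0.0246]
 [ 0.5189 -0.0663  0.1275  0.0219]
 [ 0.5325 -0.0727  0.1377  0.0225]
 [ 0.5305 -0.0648  0.1381  0.024 ]
 [ 0.5335 -0.0725  0.1344  0.0193]
 [ 0.5319 -0.0645  0.1355  0.0211]
 [ 0.5342 -0.0754  0.1298  0.015 ]
 [ 0.5299 -0.0684  0.127   0.0152]
 [ 0.5365 -0.0805  0.1262  0.0107]
 [ 0.5338 -0.0729  0.1257  0.0119]
 [ 0.5298 -0.0657  0.1234  0.0123]
 [ 0.5407 -0.079   0.1276  0.0095]
 [ 0.5364 -0.072   0.1249  0.0097]
 [ 0.5313 -0.0653  0.121   0.0095]
 [ 0.5439 -0.0779  0.1276  0.0077]
 [ 0.5398 -0.0708  0.1252  0.0081]
 [ 0.5378 -0.0629  0.1258  0.0097]
 [ 0.54
[... 651 characters left out ...]
-0.0678  0.1352  0.0286]
 [ 0.5611 -0.0515  0.1352  0.0063]
 [ 0.5438 -0.0663  0.1277  0.0089]
 [ 0.5359 -0.0713  0.1256  0.0112]
 [ 0.5246 -0.0646  0.1327  0.0238]
 [ 0.5163 -0.0682  0.1317  0.0273]
 [ 0.5383 -0.0686  0.1233  0.0082]
 [ 0.5263 -0.0597  0.1322  0.0227]
 [ 0.5197 -0.0693  0.1265  0.021 ]
 [ 0.538  -0.0674  0.1205  0.006 ]
 [ 0.5294 -0.07    0.1202  0.0105]
 [ 0.536  -0.0604  0.1223  0.009 ]
 [ 0.5279 -0.0649  0.1205  0.0118]
 [ 0.5198 -0.0693  0.1189  0.0147]
 [ 0.53   -0.0614  0.119   0.0095]
 [ 0.53   -0.0612  0.1153  0.0065]
 [ 0.536  -0.039   0.1194  0.0079]
 [ 0.511  -0.0484  0.1022  0.0069]]
carton [ 0.54275353 -0.04986778  0.12000569] [0.85580893 0.25272124 0.22236399]
```

>>> send_rows(steps=[[[0.6,1,0.5],[0,0,0],1],[[0.6,1,0.5],[0,0,0],1],[[0.6,1,0.5],[0,0,0],1],[[0.6,1,0.5],[0,0,0],1],[[0.6,1,0],[0,0,0],1],[[0.6,1,0],[0,0,0],1],[[0.6,1,0],[0,0,0],1],[[0.6,1,0],[0,0,0],1],[[0.6,1,0],[0,0,0],1],[[0.6,1,0],[0,0,0],1],[[0.6,1,0],[0,0,0],1],[[0.6,1,0],[0,0,0],1],[[0.6,1,0],[0,0,0],1],[[0.6,1,0],[0,0,0],1],[[0.6,1,0],[0,0,0],1],[[0.6,1,0],[0,0,0],1],[[0,1,0],[0,0,0],1],[[0,1,0],[0,0,0],1],[[0,1,0],[0,0,0],1],[[0,0,0],[0,0,0],1]])

```text
time_s: 2.15
ee_pos: [0.4375, -0.097, 0.3511]
ee_rot: [[0.951, 0.308, -0.005], [0.308, -0.951, 0.007], [-0.003, -0.008, -1.0]]
ft_force: [0.8, 0.9, -0.0]
finger_gap: 0.0857
```

```bash
cat > w.py <<'E'
from h import *
import sys
n=sys.argv[1]
st=ctrl.state(); K,M=cam('wrist',st); im,d=ctrl.capture('wrist'); save(n,im); np.savez(f'pics/{n}.npz',im=im,d=d,K=K,M=M); print(st['time_s'],st['ee_pos'])
E
python3 w.py w1
```

```text
2.15 [ 0.43748432 -0.09696322  0.3511138 ]
```

View pics/w1.png

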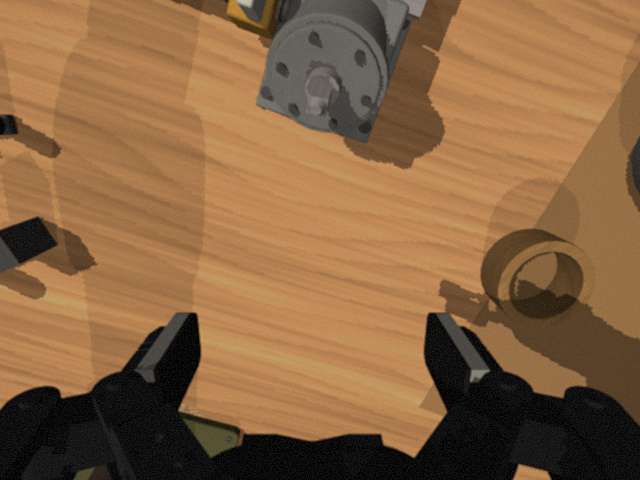

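>>> send_rows(steps=[[[-0.2,1,-0.3],[0,0,0],1],[[-0.2,1,-0.3],[0,0,0],1],[[-0.2,1,-0.3],[0,0,0],1],[[-0.2,1,-0.3],[0,0,0],1],[[-0.2,1,-0.3],[0,0,0],1],[[-0.2,1,-0.3],[0,0,0],1],[[-0.2,1,-0.3],[0,0,0],1],[[-0.2,1,-0.3],[0,0,0],1],[[-0.2,1,-0.3],[0,0,0],1],[[-0.2,1,-0.3],[0,0,0],1],[[-0.2,1,-0.3],[0,0,0],1],[[-0.2,1,-0.3],[0,0,0],1],[[-0.2,1,-0.3],[0,0,0],1],[[-0.2,1,-0.3],[0,0,0],1],[[0,0,0],[0,0,0],1]])

```text
time_s: 3.7
ee_pos: [0.373, 0.2462, 0.2414]
ee_rot: [[0.962, 0.273, 0.004], [0.273, -0.962, -0.005], [0.003, 0.006, -1.0]]
ft_force: [0.1, 0.1, 0.8]
finger_gap: 0.0854
```

```bash
python3 w.py w2; python3 -c "
from h import *
print(ctrl.state()['qpos'])"
```

```text
3.7 [0.37296894 0.24616511 0.24139307]
[-0.62167254  0.57626799 -0.10054267  2.15468073  0.15490871  0.41869319
 -2.14468883]
```

View pics/w2.png

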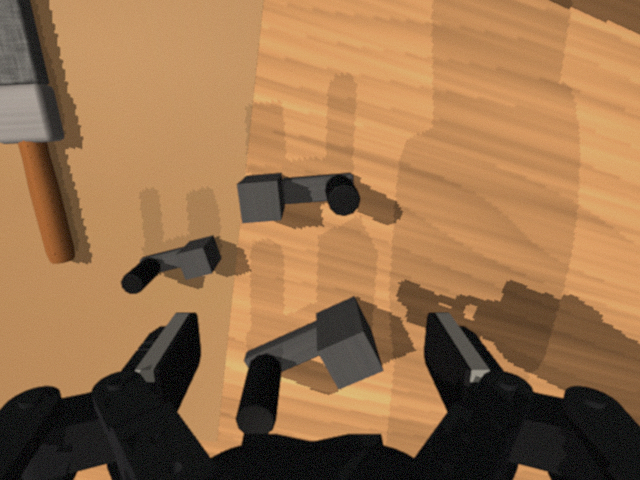

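```bash
python3 - <<'E'
from h import *
z=np.load('pics/w2.npz');C=cloud(z['K'],z['M'],z['d']);K=z['K'];M=z['M']
R=C[150:235,225:375].reshape(-1,3)
for lo,hi,l in [(.039,.05,'hubtop'),(.056,.07,'griptop'),(.008,.016,'bar')]:
    m=(R[:,2]>lo)&(R[:,2]<hi);Q=R[m]
    if l=='hubtop': Q=Q[Q[:,1]>.26]
    print(l,len(Q),Q.mean(0).round(4),np.median(Q[:,2]).round(4)); r=cv2.minAreaRect((Q[:,:2]*1000).astype(np.float32));print(r)
# second view heights from scene
z2=np.load('pics/scene0.npz');C2=cloud(z2['K'],z2['M'],z2['d'])
R=C2[215:245,400:440].reshape(-1,3);m=(R[:,2]>.039)&(R[:,2]<.05);Q=R[m];Q=Q[Q[:,1]>.26];print('scene hubtop',len(Q),Q.mean(0))
z2=np.load('pics/side0.npz');C2=cloud(z2['K'],z2['M'],z2['d'])
R=C2[330:360,325:350].reshape(-1,3);m=(R[:,2]>.039)&(R[:,2]<.05);Q=R[m];Q=Q[Q[:,1]>.26];print('side hubtop',len(Q),Q.mean(0))
x0,x1,y0,y1=220,380,150,240
save('c_w2',cv2.resize(z['im'][y0:y1,x0:x1],None,fx=4.5,fy=4.5,interpolation=cv2.INTER_CUBIC))
E
```

```text
hubtop 1646 [0.3846 0.2873 0.0441] 0.0441
((384.0369873046875, 287.4256286621094), (28.483280181884766, 28.420629501342773), 20.48215675354004)
griptop 849 [0.4048 0.2333 0.0608] 0.0609
((404.44500732421875, 233.21957397460938), (20.896581649780273, 21.154605865478516), 63.03324508666992)
bar 1279 [0.3965 0.2585 0.011 ] 0.011
((393.0932312011719, 261.62396240234375), (26.901752471923828, 83.14651489257812), 16.274709701538086)
scene hubtop 89 [0.38728976 0.28616795 0.04330559]
side hubtop 113 [0.3849261  0.28937946 0.04369044]
```

View pics/c_w2.png

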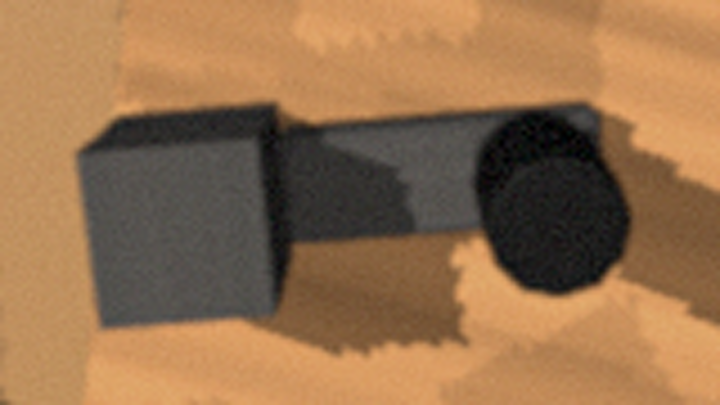

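>>> send_rows(steps=[[[0.027,0.097,-0.2],[0,0,0.972],1],[[0.027,0.097,-0.2],[0,0,0.972],1],[[0.027,0.097,-0.2],[0,0,0.972],1],[[0.027,0.097,-0.2],[0,0,0.972],1],[[0.027,0.097,-0.2],[0,0,0.972],1],[[0.027,0.097,-0.2],[0,0,0.972],1],[[0.027,0.097,-0.2],[0,0,0.972],1],[[0.027,0.097,-0.2],[0,0,0.972],1],[[0.027,0.097,-0.2],[0,0,0.972],1],[[0.027,0.097,-0.2],[0,0,0.972],1],[[0.027,0.097,-0.2],[0,0,0.972],1],[[0.027,0.097,-0.2],[0,0,0.972],1],[[0.027,0.097,-0.2],[0,0,0.972],1],[[0.027,0.097,-0.2],[0,0,0.972],1],[[0.027,0.097,-0.2],[0,0,0.972],1],[[0.027,0.097,-0.2],[0,0,0.972],1],[[0.027,0.097,-0.2],[0,0,0.972],1],[[0,0,0],[0,0,0],1]])

```text
time_s: 5.55
ee_pos: [0.4063, 0.2489, 0.1557]
ee_rot: [[-0.361, 0.932, 0.032], [0.933, 0.361, -0.005], [-0.016, 0.028, -0.999]]
ft_force: [0.0, 0.6, 0.4]
finger_gap: 0.0851
```

```bash
python3 w.py w3; python3 -c "
from h import *
s=ctrl.state();print(s['qpos'],s['ee_rot'],np.degrees(np.arctan2(s['ee_rot'][1,1],s['ee_rot'][0,1])))
z=np.load('pics/w3.npz');C=cloud(z['K'],z['M'],z['d']).reshape(-1,3)
m=(C[:,2]>.039)&(C[:,2]<.05)&(abs(C[:,0]-.384)<.025)&(abs(C[:,1]-.287)<.025);Q=C[m];print(Q.mean(0),cv2.minAreaRect((Q[:,:2]*1000).astype(np.float32)))
"
```

```text
5.55 [0.40628192 0.24885133 0.15573499]
[-0.43863241  0.78158144 -0.35687172  2.13864779  0.88354585  0.35717784
 -1.17641087] [[-0.35835654  0.93303966  0.03189955]
 [ 0.93342927  0.3587113  -0.00599978]
 [-0.01704077  0.02762591 -0.99947307]] 21.029480931069003
[0.38357126 0.28743696 0.04408219] ((383.7260437011719, 286.88421630859375), (28.026691436767578, 28.455097198486328), 20.51542091369629)
```

View pics/w3.png

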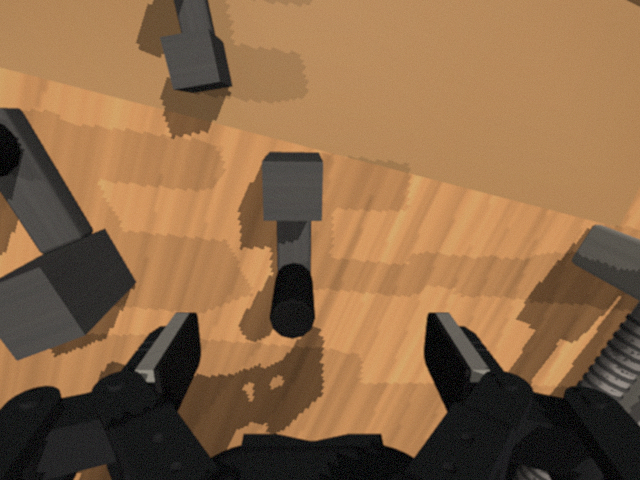

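```bash
cat >> h.py <<'E'
from scipy.spatial.transform import Rotation as Ro
def need(p=None,R=None,out=True):
    s=ctrl.state()
    a=(np.array(p)-s['ee_pos'])/.025 if p is not None else None
    b=(Ro.from_matrix(np.array(R)@np.array(s['ee_rot']).T).as_rotvec()/.1) if R is not None else None
    if out: print('t',s['time_s'],'shift',None if a is None else a.round(2),'turn',None if b is None else b.round(2),'F',s['ft_force'].round(1),'T',s['torque'].round(2),'gap',round(s['finger_gap'],4),'q',s['qpos'].round(2))
    return a,b
def Rzx(z,x):
    z=np.array(z,float);z/=np.linalg.norm(z);x=np.array(x,float);x-=z*(x@z);x/=np.linalg.norm(x);return np.c_[x,np.cross(z,x),z]
E
```

>>> send_rows(steps=[[[-0.22,0.38,0],[0.015,0.08,-0.02],1],[[-0.22,0.38,0],[0.015,0.08,-0.02],1],[[-0.22,0.38,0],[0.015,0.08,-0.02],1],[[-0.22,0.38,0],[0.015,0.08,-0.02],1],[[0,0,0],[0,0,0],1]])

```text
time_s: 6.1
ee_pos: [0.383, 0.2893, 0.1572]
ee_rot: [[-0.344, 0.939, -0.002], [0.939, 0.344, 0.001], [0.002, -0.001, -1.0]]
ft_force: [0.2, -0.1, 0.0]
finger_gap: 0.0852
```

```bash
python3 -c "
from h import *
a=np.radians(110.5)
need([.3838,.2872,.084],Rzx([0,0,-1],[np.cos(a),np.sin(a),0]))"
```

```text
t 6.1 shift [ 0.03 -0.08 -2.93] turn [-0.01 -0.02  0.06] F [ 0.2 -0.1  0. ] T [-0.03 -0.   -0.06] gap 0.0852 q [-0.49  0.79 -0.41  2.11  0.81  0.4  -1.2 ]
```

>>> send_rows(steps=[[[0.01,-0.02,-0.6],[0,0,0.01],1],[[0.01,-0.02,-0.6],[0,0,0.01],1],[[0.01,-0.02,-0.6],[0,0,0.01],1],[[0.01,-0.02,-0.6],[0,0,0.01],1],[[0,0,-0.5],[0,0,0.01],1],[[0,0,0],[0,0,0],1]])

```text
time_s: 6.7
ee_pos: [0.3837, 0.2894, 0.083]
ee_rot: [[-0.351, 0.936, 0.0], [0.936, 0.351, 0.003], [0.003, 0.001, -1.0]]
ft_force: [-0.8, 0.1, 0.2]
finger_gap: 0.0857
```

```bash
python3 -c "
from h import *
a=np.radians(110.5)
need([.3838,.2872,.084],Rzx([0,0,-1],[np.cos(a),np.sin(a),0]))"
```

```text
t 6.7 shift [ 0.01 -0.09  0.04] turn [-0.03  0.   -0.01] F [-0.8  0.1  0.2] T [0.04 0.02 0.02] gap 0.0857 q [-0.63  0.92 -0.18  2.13  0.98  0.17 -1.35]
```

>>> send_rows(steps=[[[0.01,-0.09,0.04],[0,0,0],1],[[0,0,0],[0,0,0],0.2],[[0,0,0],[0,0,0],0.0],[[0,0,0],[0,0,0],0.0],[[0,0,0],[0,0,0],0.0],[[0,0,0],[0,0,0],0.0],[[0,0,0],[0,0,0],0.0]], force=70)

```text
time_s: 7.4
ee_pos: [0.3846, 0.2874, 0.0863]
ee_rot: [[-0.35, 0.937, 0.002], [0.937, 0.35, 0.005], [0.004, 0.004, -1.0]]
ft_force: [-0.3, 0.5, -3.1]
finger_gap: 0.027
```

```bash
python3 -c "
from h import *
a=np.radians(110.5)
need([.3838,.2872,.084],Rzx([0,0,-1],[np.cos(a),np.sin(a),0]))"
```

```text
t 7.4 shift [-0.03 -0.01 -0.09] turn [-0.05  0.02 -0.  ] F [-0.3  0.5 -3.1] T [ 0.05 -0.01 -0.01] gap 0.027 q [-0.63  0.91 -0.18  2.13  0.98  0.17 -1.35]
```

>>> send_rows(steps=[[[0,0,0.5],[0,0,0],0],[[0,0,1],[0,0,0],0],[[0,-0.2,1],[0,0,0],0],[[0.2,-0.6,1],[0,0,0],0],[[0.2,-1,1],[0,0,0],0],[[0.2,-1,1],[0,0,0],0],[[0.2,-1,1],[0,0,0],0],[[0.2,-1,1],[0,0,0],0],[[0,-1,1],[0,0,0],0],[[0,0,0],[0,0,0],0]])

```text
time_s: 8.4
ee_pos: [0.4065, 0.135, 0.3029]
ee_rot: [[-0.353, 0.936, -0.006], [0.936, 0.353, -0.002], [0.001, -0.007, -1.0]]
ft_force: [0.6, 1.1, -4.2]
finger_gap: 0.027
```

```bash
python3 w.py w4; python3 - <<'E'
from h import *
need([.45,.0,.3])
z=np.load('pics/w1.npz');K=z['K'];M=z['M'];C=cloud(K,M,z['d']);
P=C[:150,220:420].reshape(-1,3)
m=(abs(P[:,0]-.54)<.07)&(abs(P[:,1]+.07)<.06)&(P[:,2]>.085)&(P[:,2]<.2);Q=P[m]
rng=np.random.default_rng(0);best=None
for i in range(3000):
    a=Q[rng.choice(len(Q),3,False)];nn=np.cross(a[1]-a[0],a[2]-a[0])
    if np.linalg.norm(nn)<1e-6: continue
    nn/=np.linalg.norm(nn); nn*=np.sign(nn[2])
    if abs(np.degrees(np.arccos(nn[2]))-35)>6: continue
    inl=abs((Q-a[0])@nn)<.0015
    if best is None or inl.sum()>best.sum(): best=inl
I=Q[best];c=I.mean(0);nn=np.linalg.svd(I-c)[2][2];nn*=np.sign(nn[2])
print('plane',best.sum(),len(Q),c,nn,np.degrees(np.arccos(nn[2])),np.degrees(np.arctan2(nn[1],nn[0])))
B=Rzx(nn,[0,1,0]); L=(I-c)@B
(cx,cy),r=cv2.minEnclosingCircle((L[:,:2]*1000).astype(np.float32));print(cx,cy,r,'centre',c+B@[cx/1e3,cy/1e3,0])
h=(Q-c)@nn
for lo,hi in [(.009,.0115),(.013,.02),(.02,.029),(.033,.037)]:
    S=Q[(h>lo)&(h<hi)];print(lo,hi,len(S),S.mean(0), ((S.mean(0)-c)@B).round(4))
save('c_w1',cv2.resize(z['im'][20:150,240:410],None,fx=4.5,fy=4.5,interpolation=cv2.INTER_CUBIC))
E
```

```text
8.4 [0.40651727 0.13497567 0.30292601]
t 8.45 shift [ 1.75 -5.47 -0.08] turn None F [ 0.   0.6 -3.2] T [0.09 0.   0.04] gap 0.027 q [ 0.06  0.53 -0.75  2.11  0.54  0.71 -0.68]
plane 6957 13150 [ 0.54040272 -0.07147494  0.11752737] [-0.57363831  0.00381596  0.81909983] 35.00521559706224 179.61886214190764
-0.0782882422208786 5.45624303817749 41.09229278564453 centre [ 0.53593331 -0.07155322  0.11439768]
0.009 0.0115 416 [ 0.53343323 -0.07228732  0.12495357] [-0.0009  0.0014  0.0101]
0.013 0.02 124 [ 0.53140822 -0.07167861  0.131262  ] [-0.0003 -0.0005  0.0164]
0.02 0.029 164 [ 0.52644479 -0.07139447  0.13781061] [-0.     -0.0002  0.0246]
0.033 0.037 157 [ 0.51653192 -0.07155196  0.14318771] [-0.0002  0.0048  0.0347]
```

View pics/c_w1.png

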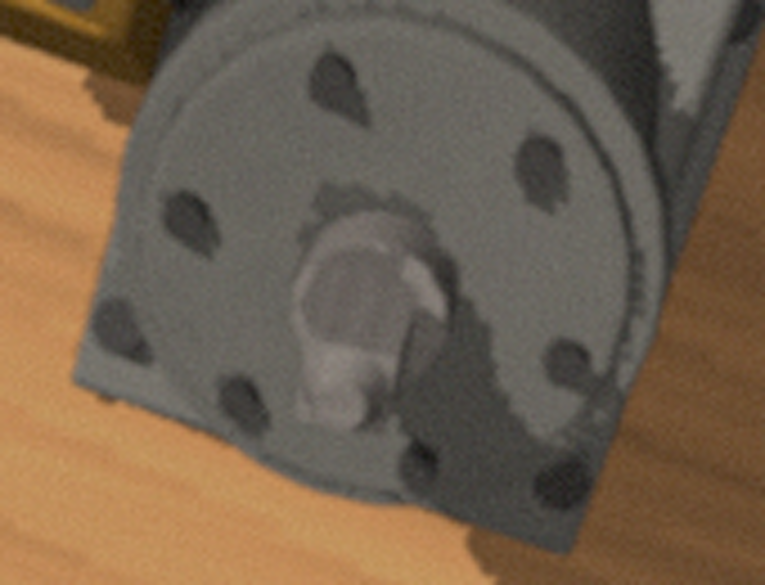

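View pics/w4.png

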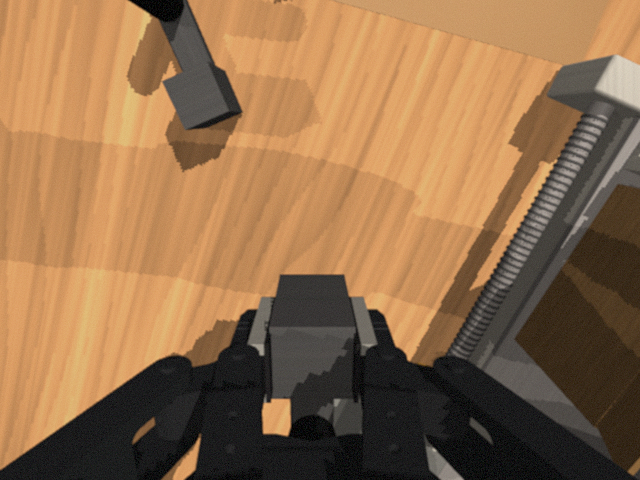

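```bash
python3 - <<'E'
from h import *
z=np.load('pics/w1.npz');K=z['K'];M=z['M'];C=cloud(K,M,z['d']);
n=np.array([-.57358,.0038,.81915]);n/=np.linalg.norm(n);B=Rzx(n,[0,1,0]);o=np.array([.5362,-.0716,.1145])
P=C[:150,220:420].reshape(-1,3);L=(P-o)@B
im=np.full((600,600,3),40,np.uint8)
for lo,hi,c in [(.012,.017,(255,0,0)),(.017,.023,(0,255,0)),(.023,.029,(0,0,255)),(.031,.037,(255,255,255))]:
    for p in L[(L[:,2]>lo)&(L[:,2]<hi)&(np.hypot(L[:,0],L[:,1])<.02)]:
        cv2.circle(im,(int(300+p[0]*15000),int(300+p[1]*15000)),3,c,-1)
for r in (4,7,13): cv2.circle(im,(300,300),int(r*15),(120,120,120),1)
save('lscat',im)
E
```

```text
(no output)
```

View pics/lscat.png

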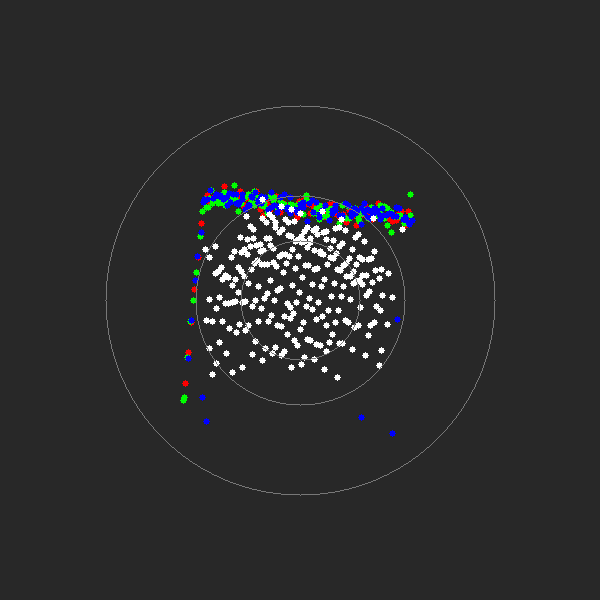

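```bash
python3 - <<'E'
from h import *
z=np.load('pics/w1.npz');K=z['K'];M=z['M'];C=cloud(K,M,z['d']);
n=np.array([-.57358,.0038,.81915]);n/=np.linalg.norm(n);B=Rzx(n,[0,1,0]);o=np.array([.5362,-.0716,.1145])
P=C[:150,220:420].reshape(-1,3);L=(P-o)@B
S=L[(L[:,2]>.012)&(L[:,2]<.029)&(abs(L[:,0])<.0075)&(L[:,1]<-.004)&(L[:,1]>-.008)&(L[:,0]>-.0063)][:,:2]
vx,vy,x0,y0=cv2.fitLine(S.astype(np.float32),cv2.DIST_HUBER,0,1e-5,1e-5).ravel()
if vx<0: vx,vy=-vx,-vy
a=np.arctan2(vy,vx);print(len(S),'angle deg',np.degrees(a))
d=np.array([vx,vy]);e=np.array([-vy,vx]);T=L[(L[:,2]>.012)&(L[:,2]<.029)&(L[:,1]<-.004)&(np.hypot(L[:,0],L[:,1])<.0115)][:,:2]
t=T@d;mid=(np.percentile(t,1)+np.percentile(t,99))/2;print('width',np.percentile(t,99)-np.percentile(t,1))
c=d*mid+e*(np.array([x0,y0])@e+.007);print('centre in L',c)
o2=o+B@np.r_[c,0];print('origin',o2,'seat',o2+n*.01,'tip',o2+n*.035)
print('axes dirs world', B@np.r_[d,0], B@np.r_[e,0])
s=ctrl.state();Rt=np.array(s['ee_rot'])
# candidates for tool x; current crank x=-tool x
for k in range(4):
    th=a+k*np.pi/2; xd=B@[np.cos(th),np.sin(th),0]
    Rg=Rzx(-n,xd); rv=Ro.from_matrix(Rg@Rt.T).as_rotvec(); print(k,'toolx',xd.round(3),'rotvec',rv.round(3),np.linalg.norm(rv))
E
```

```text
276 angle deg 5.8459215
width 0.013804010867334342
centre in L [-0.00022396  0.00080709]
origin [ 0.53553839 -0.07182396  0.11403777] seat [ 0.52980263 -0.07178596  0.12222921] tip [ 0.51546324 -0.07169096  0.1427078 ]
axes dirs world [-0.08126513  0.99479219 -0.06151775] [-0.81511161 -0.10185291 -0.57027977]
0 toolx [-0.081  0.995 -0.062] rotvec [ 0.075 -0.615 -0.254] 0.669252755897014
1 toolx [-0.815 -0.102 -0.57 ] rotvec [-0.398 -0.523  1.268] 1.4282168520926348
2 toolx [ 0.081 -0.995  0.062] rotvec [-0.86 -0.11  2.76] 2.8926376796255195
3 toolx [0.815 0.102 0.57 ] rotvec [ 0.548 -0.436 -1.77 ] 1.9039043314041397
```

>>> send_rows(steps=[[[0.14,-0.92,-0.1],[0.083,-0.68,-0.28],0],[[0.14,-0.92,-0.1],[0.083,-0.68,-0.28],0],[[0.14,-0.92,-0.1],[0.083,-0.68,-0.28],0],[[0.14,-0.92,-0.1],[0.083,-0.68,-0.28],0],[[0.14,-0.92,-0.1],[0.083,-0.68,-0.28],0],[[0.14,-0.92,-0.1],[0.083,-0.68,-0.28],0],[[0.14,-0.92,-0.1],[0.083,-0.68,-0.28],0],[[0.14,-0.92,-0.1],[0.083,-0.68,-0.28],0],[[0.14,-0.92,-0.1],[0.083,-0.68,-0.28],0],[[0,0,0],[0,0,0],0]])

```text
time_s: 9.45
ee_pos: [0.4285, -0.0227, 0.2774]
ee_rot: [[-0.151, 0.885, 0.441], [0.985, 0.17, -0.003], [-0.077, 0.434, -0.898]]
ft_force: [-0.9, -0.4, -3.2]
finger_gap: 0.0268
```

```bash
cat >> h.py <<'E'
n=np.array([-.57358,.0038,.81915]);n/=np.linalg.norm(n);B=Rzx(n,[0,1,0])
FO=np.array([.53554,-.07182,.11404]); TIP=FO+n*.035; SEAT=FO+n*.01; SQ=np.radians(5.85)
XD=B@[np.cos(SQ),np.sin(SQ),0]; RG=Rzx(-n,XD)
HB=.0863
E
python3 w.py w5
python3 - <<'E'
from h import *
need(TIP+n*(HB+.03),RG)
for w in ['w4','w5']:
    z=np.load(f'pics/{w}.npz');C=cloud(z['K'],z['M'],z['d']); T=np.linalg.inv(z['M'])
    mt=np.array(ctrl.camera_params('wrist')['mount']); Lt=(C-z['M'][:3,3])@z['M'][:3,:3]@mt[:3,:3].T+mt[:3,3]
    R=Lt[260:420,250:375].reshape(-1,3)
    top=R[(abs(R[:,2]-.042)<.006)&(abs(R[:,1])<.012)&(abs(R[:,0])<.02)]; print('top z',len(top),np.median(top[:,2]),top.min(0),top.max(0))
    f=R[(abs(R[:,0]-.014)<.004)&(R[:,2]>.05)&(R[:,2]<.1)&(abs(R[:,1])<.012)]; print('front',len(f),np.median(f[:,0]),f[:,2].max() if len(f) else 0)
E
```

```text
9.45 [ 0.42848382 -0.02266874  0.27742041]
t 9.5 shift [ 0.8  -2.04 -1.59] turn [ 0.33 -1.56 -0.64] F [-0.6  1.7 -3. ] T [0.18 0.74 0.03] gap 0.0271 q [ 0.33  0.5  -0.63  2.48  2.12  0.43 -2.07]
top z 5869 0.04173252883790976 [-0.01552623 -0.01199439  0.03969477] [0.01439675 0.01199623 0.04798027]
front 2513 0.013448349351846287 0.08755961446673313
top z 5859 0.04169731665931113 [-0.01557872 -0.01199864  0.03943694] [0.01461438 0.01199794 0.04799672]
front 2513 0.013470673704665273 0.08754683236188932
```

View pics/w5.png

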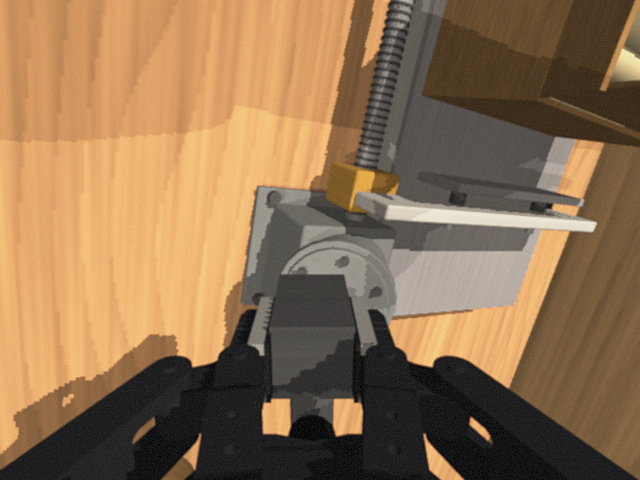

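>>> send_rows(steps=[[[0.15,-0.4,-0.15],[0.08,-0.4,-0.16],0],[[0.15,-0.4,-0.15],[0.08,-0.4,-0.16],0],[[0.15,-0.4,-0.15],[0.08,-0.4,-0.16],0],[[0.15,-0.4,-0.15],[0.08,-0.4,-0.16],0],[[0,0,0],[0,0,0],0]])

```text
time_s: 10.0
ee_pos: [0.4452, -0.0533, 0.2598]
ee_rot: [[-0.095, 0.818, 0.567], [0.994, 0.11, 0.007], [-0.057, 0.564, -0.824]]
ft_force: [-0.4, 1.0, -4.1]
finger_gap: 0.027
```

```bash

python3 - <<'E'
from h import *
need(TIP+n*(HB+.03),RG)
E
```

```text
t 10.0 shift [ 0.14 -0.72 -0.87] turn [-0.04 -0.08 -0.13] F [-0.4  1.  -4.1] T [ 0.13  1.09 -0.04] gap 0.027 q [ 0.6   0.69 -0.96  2.56  2.28  0.79 -2.18]
```

>>> send_rows(steps=[[[0.04,-0.24,-0.29],[0,-0.03,-0.04],0],[[0.04,-0.24,-0.29],[0,-0.03,-0.04],0],[[0.04,-0.24,-0.29],[0,-0.03,-0.04],0],[[0,0,0],[0,0,0],0]])

```text
time_s: 10.4
ee_pos: [0.4488, -0.0638, 0.2349]
ee_rot: [[-0.098, 0.822, 0.561], [0.994, 0.112, 0.01], [-0.055, 0.558, -0.828]]
ft_force: [0.0, 0.2, -2.7]
finger_gap: 0.0272
```

```bash

python3 - <<'E'
from h import *
need(TIP+n*(HB+.015),RG)
for c in ['scene','side']:
    K,M=cam(c);im,d=ctrl.capture(c);np.savez(f'pics/{c}1.npz',im=im,d=d,K=K,M=M)
    u,v=proj(K,M,TIP);u=int(u);v=int(v);save(c+'1',cv2.resize(im[v-65:v+55,u-80:u+80],None,fx=4.5,fy=4.5,interpolation=cv2.INTER_CUBIC))
E
```

```text
t 10.4 shift [ 0.34 -0.3  -0.37] turn [-0.05 -0.16 -0.16] F [ 0.   0.2 -2.7] T [0.08 0.97 0.03] gap 0.0272 q [ 0.74  0.92 -1.28  2.56  2.08  1.05 -1.94]
```

View pics/scene1.png

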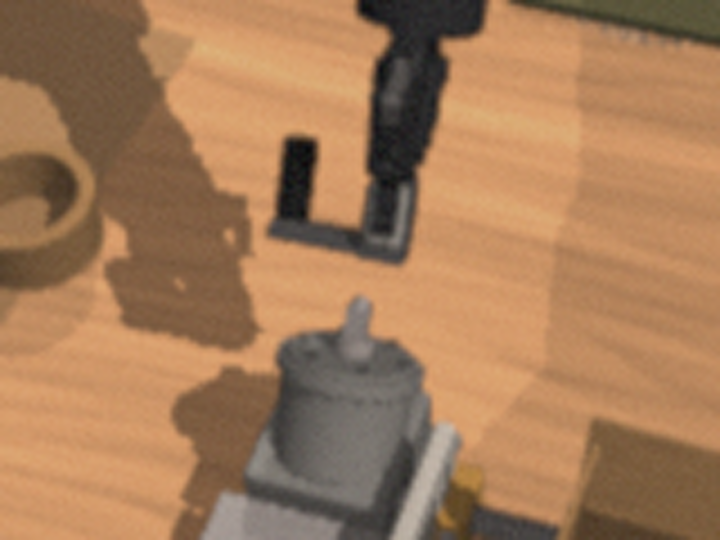

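View pics/side1.png

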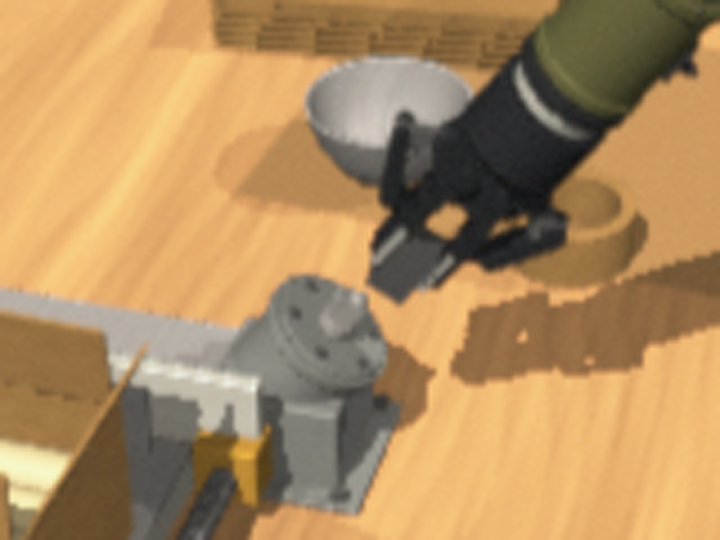

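```bash
cat > fk.py <<'E'
from h import *
from scipy.optimize import least_squares
import itertools
def RR(a,t):
    c,s=np.cos(t),np.sin(t);T=np.eye(4)
    if a=='z':T[:2,:2]=[[c,-s],[s,c]]
    else: T[0,0]=c;T[0,2]=s;T[2,0]=-s;T[2,2]=c
    return T
def TT(x,z):
    T=np.eye(4);T[0,3]=x;T[2,3]=z;return T
def fk(q,p,s):
    a1,d1,a3,d3,a4,d5,a5,a6,d7,o7,o1=p
    return RR('z',s[0]*q[0]+o1)@TT(a1,d1)@RR('y',q[1])@RR('z',s[1]*q[2])@TT(a3,d3)@RR('y',q[3])@TT(a4,0)@RR('z',s[2]*q[4])@TT(a5,d5)@RR('y',q[5])@RR('z',s[3]*q[6]+o7)@TT(a6,d7)
E
python3 - <<'E'
from fk import *
S=ctrl.state()
D=[([1.28881772,.69003548,-.19451297,1.56634758,.1572716,.90251126,-.2151015],[.19390041,-.59361081,.30305081],[[.950534655,.310617734,-.000701],[.310618506,-.950532996,.00177954],[-.000114,-.0019094,-1]]),
([-0.62167254,0.57626799,-0.10054267,2.15468073,0.15490871,0.41869319,-2.14468883],[0.37296894,0.24616511,0.24139307],[[0.962,0.273,0.004],[0.273,-0.962,-0.005],[0.003,0.006,-1.0]]),
([-0.43863241,0.78158144,-0.35687172,2.13864779,0.88354585,0.35717784,-1.17641087],[0.40628192,0.24885133,0.15573499],[[-0.35835654,0.93303966,0.03189955],[0.93342927,0.3587113,-0.00599978],[-0.01704077,0.02762591,-0.99947307]]),
(S['qpos'],S['ee_pos'],S['ee_rot']),
([.06,.53,-.75,2.11,.54,.71,-.68],[.4065,.135,.3029],[[-.353,.936,-.006],[.936,.353,-.002],[.001,-.007,-1]]),
([.33,.5,-.63,2.48,2.12,.43,-2.07],[.4285,-.0227,.2774],[[-.151,.885,.441],[.985,.17,-.003],[-.077,.434,-.898]]),
([.6,.69,-.96,2.56,2.28,.79,-2.18],[.4452,-.0533,.2598],[[-.095,.818,.567],[.994,.11,.007],[-.057,.564,-.824]]),
([-.63,.92,-.18,2.13,.98,.17,-1.35],[.3837,.2894,.083],[[-.351,.936,0],[.936,.351,.003],[.003,.001,-1]])]
res=[]
for s in itertools.product([1,-1],repeat=4):
    def f(p):
        r=[]
        for q,x,R in D:
            T=fk(q,p,s);r+=[(T[:3,3]-x)*5,((T[:3,:3]-R)*.5).ravel()]
        return np.concatenate(r)
    for o in (0,1.57,3.14,-1.57):
        r=least_squares(f,[0,.3,0,.35,0,.35,0,0,.2,o,0],loss='soft_l1',f_scale=.05);res.append((r.cost,s,r.x))
res.sort(key=lambda a:a[0])
for c,s,x in res[:3]: print(c,s,x.round(4))
import pickle;pickle.dump(res[0],open('fk.pkl','wb'))
for q,x,R in D: T=fk(q,res[0][2],res[0][1]);print((T[:3,3]-x).round(4),np.abs(T[:3,:3]-R).max().round(3))
E
```

```text
0.004218070202271485 (-1, -1, -1, -1) [ 0.0044  0.31   -0.011   0.5598 -0.0147  0.3567  0.0191  0.007   0.2195
  1.4951 -0.082 ]
0.004218070202271579 (-1, -1, -1, -1) [ 0.0044  0.31   -0.011   0.5598 -0.0147  0.3567  0.0191  0.007   0.2195
  1.4951 -0.082 ]
0.004218070202272228 (-1, -1, -1, -1) [ 0.0044  0.31   -0.011   0.5598 -0.0147  0.3567  0.0191  0.007   0.2195
  1.4951 -0.082 ]
[-0.0014  0.0001  0.0008] 0.006
[-0.0031  0.001  -0.0036] 0.008
[ 0.0007 -0.0005  0.0017] 0.006
[-0.0033 -0.004   0.0004] 0.046
[-0.0026  0.0093 -0.0009] 0.007
[0.0049 0.0059 0.0001] 0.036
[-0.0003 -0.0014 -0.0008] 0.052
[ 0.0036 -0.0012  0.0021] 0.002
```

```bash
cat > fk2.py <<'E'
from fk import *
def T3(v):
    T=np.eye(4);T[:3,3]=v;return T
def fk2(q,p):
    t=p[:21].reshape(7,3);o=p[21:28];s=[-1,1,-1,1,-1,1,-1];ax='zyzyzyz'
    T=np.eye(4)
    for i in range(7): T=T@T3(t[i])@RR(ax[i],s[i]*q[i]+o[i])
    return T@T3([0,0,p[28]])
E
python3 - <<'E'
from fk2 import *
import pickle
src=None
S=ctrl.state()
D=[([1.28881772,.69003548,-.19451297,1.56634758,.1572716,.90251126,-.2151015],[.19390041,-.59361081,.30305081],[[.950534655,.310617734,-.000701],[.310618506,-.950532996,.00177954],[-.000114,-.0019094,-1]]),
([-0.62167254,0.57626799,-0.10054267,2.15468073,0.15490871,0.41869319,-2.14468883],[0.37296894,0.24616511,0.24139307],[[0.962,0.273,0.004],[0.273,-0.962,-0.005],[0.003,0.006,-1.0]]),
([-0.43863241,0.78158144,-0.35687172,2.13864779,0.88354585,0.35717784,-1.17641087],[0.40628192,0.24885133,0.15573499],[[-0.35835654,0.93303966,0.03189955],[0.93342927,0.3587113,-0.00599978],[-0.01704077,0.02762591,-0.99947307]]),
(S['qpos'],S['ee_pos'],S['ee_rot']),
([.06,.53,-.75,2.11,.54,.71,-.68],[.4065,.135,.3029],[[-.353,.936,-.006],[.936,.353,-.002],[.001,-.007,-1]]),
([.33,.5,-.63,2.48,2.12,.43,-2.07],[.4285,-.0227,.2774],[[-.151,.885,.441],[.985,.17,-.003],[-.077,.434,-.898]]),
([.6,.69,-.96,2.56,2.28,.79,-2.18],[.4452,-.0533,.2598],[[-.095,.818,.567],[.994,.11,.007],[-.057,.564,-.824]]),
([-.63,.92,-.18,2.13,.98,.17,-1.35],[.3837,.2894,.083],[[-.351,.936,0],[.936,.351,.003],[.003,.001,-1]])]
pickle.dump(D,open('D.pkl','wb'))
p0=np.zeros(29);t=p0[:21].reshape(7,3);t[1,2]=.31;t[3,2]=.45;t[5,2]=.40;p0[28]=.2195;p0[27]=1.5
def f(p):
    r=[]
    for q,x,R in D:
        T=fk2(q,p);r+=[(T[:3,3]-x)*5,((T[:3,:3]-R)*.5).ravel()]
    return np.concatenate(r+[(p-p0)*.01])
r=least_squares(f,p0);pickle.dump(r.x,open('fk2.pkl','wb'))
print(r.cost);print(r.x[:21].reshape(7,3).round(3));print(r.x[21:].round(3))
for q,x,R in D: T=fk2(q,r.x);print((T[:3,3]-x).round(4),np.abs(T[:3,:3]-R).max().round(3))
# IK at targets
lo=np.array([-3.01,-.46,-1.47,.13,-1,.04,-2.66]);hi=np.array([3.01,2.08,1.51,2.56,4.14,2.09,2.66])
rng=np.random.default_rng(1)
for k in range(4):
  for off in (.045,.03,.0,-.025):
    th=SQ+k*np.pi/2;R=Rzx(-n,B@[np.cos(th),np.sin(th),0]);P=TIP+n*(HB+off);best=[]
    for i in range(12):
        q0=rng.uniform(lo,hi)*.9 if i else S['qpos']
        g=lambda q:(lambda T:np.r_[(T[:3,3]-P)*10,(T[:3,:3]-R).ravel(),])(fk2(q,r.x))
        q=least_squares(g,np.clip(q0,lo+1e-3,hi-1e-3),bounds=(lo,hi))
        best.append((q.cost,q.x.round(2)))
    best.sort(key=lambda a:a[0])
    print(k,off,[ (f'{c:.5f}',x) for c,x in best[:2]])
E
```

```text
0.0004769530807900466
[[-0.    -0.005  0.009]
 [ 0.001 -0.01   0.319]
 [ 0.002 -0.01   0.051]
 [ 0.01  -0.01   0.501]
 [-0.013 -0.01  -0.034]
 [ 0.002  0.001  0.366]
 [-0.001  0.001  0.012]]
[-0.008 -0.007  0.004  0.015 -0.013 -0.004  1.583  0.231]
[-0.0002 -0.0002 -0.    ] 0.008
[ 0.0007 -0.0015  0.0001] 0.007
[-0.     -0.0005  0.0006] 0.002
[-0.0007 -0.0005 -0.0003] 0.007
[-0.0012  0.0021 -0.    ] 0.003
[0.0022 0.0028 0.0001] 0.008
[-0.0008 -0.0022 -0.0007] 0.004
[-0.      0.0001  0.0001] 0.004
0 0.045 [('0.00007', array([ 0.81,  0.97, -1.47,  2.56,  1.94,  1.17, -1.85])), ('0.00007', array([ 0.81,  0.97, -1.47,  2.56,  1.94,  1.17, -1.85]))]
0 0.03 [('0.00000', array([ 0.74,  0.9 , -1.25,  2.56,  2.1 ,  1.04, -1.97])), ('0.00000', array([ 0.74,  0.9 , -1.25,  2.56,  2.1 ,  1.04, -1.97]))]
0 0.0 [('0.00000', array([ 0.39,  0.74, -0.54,  2.55,  2.68,  0.78, -2.51])), ('0.00000', array([ 0.4 ,  0.74, -0.56,  2.55,  2.67,  0.78, -2.5 ]))]
0 -0.025 [('0.00000', array([ 0.52,  0.86, -0.79,  2.51,  2.47,  0.89, -2.26])), ('0.00000', array([ 0.61,  0.92, -0.97,  2.51,  2.33,  0.98, -2.11]
[... 1109 characters left out ...]
52,  2.56,  0.85,  0.78])), ('0.00000', array([ 0.73,  1.09, -1.29,  2.5 ,  2.12,  1.19,  1.27]))]
3 0.045 [('0.00029', array([ 0.71,  0.77, -1.11,  2.56,  2.17,  0.88,  2.66])), ('0.00029', array([ 0.71,  0.77, -1.11,  2.56,  2.17,  0.88,  2.66]))]
3 0.03 [('0.00001', array([ 0.7 ,  0.83, -1.12,  2.56,  2.19,  0.95,  2.66])), ('0.00001', array([ 0.7 ,  0.83, -1.12,  2.56,  2.19,  0.95,  2.66]))]
3 0.0 [('0.00000', array([ 0.32,  0.72, -0.42,  2.56,  2.8 ,  0.76,  2.09])), ('0.00000', array([ 0.5 ,  0.78, -0.74,  2.55,  2.51,  0.83,  2.37]))]
3 -0.025 [('0.00000', array([-0.01,  0.77,  0.13,  2.55,  3.3 ,  0.81,  1.59])), ('0.00000', array([ 0.64,  0.95, -1.03,  2.51,  2.29,  1.01,  2.65]))]
```

>>> send_rows(steps=[[[0.17,-0.15,-0.17],[-0.02,-0.08,-0.08],0],[[0.17,-0.15,-0.17],[-0.02,-0.08,-0.08],0],[[0,0,0],[0,0,0],0]])

```text
time_s: 10.8
ee_pos: [0.4601, -0.07, 0.23]
ee_rot: [[-0.085, 0.809, 0.581], [0.994, 0.111, -0.009], [-0.072, 0.577, -0.814]]
ft_force: [0.6, 0.1, -2.2]
finger_gap: 0.0268
```

```bash

cat > st.py <<'E'
from h import *
import sys
off=float(sys.argv[1])
need(TIP+n*(HB+off),RG)
s=ctrl.state();o=s['ee_pos']+np.array(s['ee_rot'])[:,2]*HB
print('crank origin in drive mm',((o-FO)@B*1000).round(1),'F in drive',(np.array(s['ft_force'])@B).round(1))
print('per mm push units',(-n/25).round(3))
E
python3 st.py 0.0
```

```text
t 10.8 shift [ 0.23 -0.06 -0.66] turn [ 0.1   0.09 -0.05] F [ 0.6  0.1 -2.2] T [ 0.09  1.01 -0.01] gap 0.0268 q [ 0.74  0.94 -1.27  2.55  2.12  1.09 -1.95]
crank origin in drive mm [ 0.9 -5.5 51.9] F in drive [ 0.1  0.8 -2.1]
per mm push units [ 0.023 -0.    -0.033]
```

>>> send_rows(steps=[[[0.04,-0.03,-0.22],[0.05,0.04,-0.02],0],[[0.04,-0.03,-0.22],[0.05,0.05,-0.03],0],[[0,0,0],[0,0,0],0]])

```text
time_s: 11.1
ee_pos: [0.4626, -0.0716, 0.2187]
ee_rot: [[-0.081, 0.815, 0.574], [0.995, 0.102, -0.005], [-0.062, 0.57, -0.819]]
ft_force: [-0.8, -0.2, -3.6]
finger_gap: 0.0275
```

```bash
python3 st.py 0.0
```

```text
t 11.1 shift [ 0.14  0.01 -0.21] turn [0.01 0.   0.  ] F [-0.8 -0.2 -3.6] T [0.   1.   0.02] gap 0.0275 q [ 0.74  0.98 -1.26  2.54  2.13  1.1  -1.94]
crank origin in drive mm [-0.3 -0.3 41.3] F in drive [-0.2  2.7 -2.5]
per mm push units [ 0.023 -0.    -0.033]
```

Well aligned. Push in 2–3 mm steps.

>>> send_rows(steps=[[[0.08,0.005,-0.1],[0,0,0],0],[[0.07,0,-0.1],[0,0,0],0],[[0.07,0,-0.1],[0,0,0],0],[[0.07,0,-0.1],[0,0,0],0],[[0.07,0,-0.1],[0,0,0],0]])

```text
time_s: 11.6
ee_pos: [0.4723, -0.0716, 0.2053]
ee_rot: [[-0.081, 0.815, 0.574], [0.995, 0.101, -0.004], [-0.062, 0.571, -0.819]]
ft_force: [0.3, -0.7, -3.4]
finger_gap: 0.0271
```

```bash
python3 st.py -0.025
```

```text
t 11.6 shift [ 0.32  0.01 -0.49] turn [0.   0.01 0.01] F [ 0.3 -0.7 -3.4] T [0.1  1.04 0.02] gap 0.0271 q [ 0.73  1.01 -1.24  2.52  2.16  1.12 -1.94]
crank origin in drive mm [-0.3 -0.6 24.7] F in drive [-0.7  1.8 -3. ]
per mm push units [ 0.023 -0.    -0.033]
```

>>> send_rows(steps=[[[0.065,0,-0.095],[0,0,0],0],[[0.065,0,-0.095],[0,0,0],0],[[0.065,0,-0.095],[0,0,0],0],[[0.065,0,-0.095],[0,0,0],0],[[0.045,0,-0.065],[0,0,0],0],[[0.045,0,-0.065],[0,0,0],0]])

```text
time_s: 12.2
ee_pos: [0.4805, -0.0715, 0.193]
ee_rot: [[-0.084, 0.813, 0.576], [0.994, 0.105, -0.004], [-0.064, 0.573, -0.817]]
ft_force: [-23.1, -4.0, 34.0]
finger_gap: 0.0269
```

```bash
python3 st.py -0.025
```

```text
t 12.2 shift [-0.01  0.   -0.  ] turn [ 0.02  0.03 -0.03] F [-23.1  -4.   34. ] T [-0.79  0.41 -0.83] gap 0.0269 q [ 0.72  1.05 -1.22  2.51  2.19  1.14 -1.93]
crank origin in drive mm [-0.1 -0.5 10. ] F in drive [-4.2 -0.5 41.1]
per mm push units [ 0.023 -0.    -0.033]
```

>>> send_rows(steps=[[[0,0,0],[0,0,0],0],[[0,0,0],[0,0,0],0],[[0,0,0],[0,0,0],0.55],[[0,0,0],[0,0,0],0.55],[[0,0,0],[0,0,0],0.55],[[0,0,0],[0,0,0],0.55]])

```text
time_s: 12.8
ee_pos: [0.4818, -0.071, 0.1946]
ee_rot: [[-0.085, 0.81, 0.581], [0.994, 0.107, -0.004], [-0.065, 0.577, -0.814]]
ft_force: [-0.3, -0.5, -0.5]
finger_gap: 0.047
```

```bash
python3 st.py -0.025
python3 - <<'E'
from h import *
for c in ['scene','side']:
    K,M=cam(c);im,d=ctrl.capture(c);np.savez(f'pics/{c}2.npz',im=im,d=d,K=K,M=M)
    u,v=proj(K,M,TIP);u=int(u);v=int(v);save(c+'2',cv2.resize(im[v-65:v+55,u-80:u+80],None,fx=4.5,fy=4.5,interpolation=cv2.INTER_CUBIC))
E
```

```text
t 12.8 shift [-0.06 -0.02 -0.07] turn [ 0.03  0.09 -0.04] F [-0.3 -0.5 -0.5] T [0.01 0.63 0.02] gap 0.047 q [ 0.72  1.05 -1.22  2.51  2.19  1.14 -1.93]
crank origin in drive mm [ 0.4 -2.9 10.5] F in drive [-0.5  0.5 -0.3]
per mm push units [ 0.023 -0.    -0.033]
```

View pics/scene2.png

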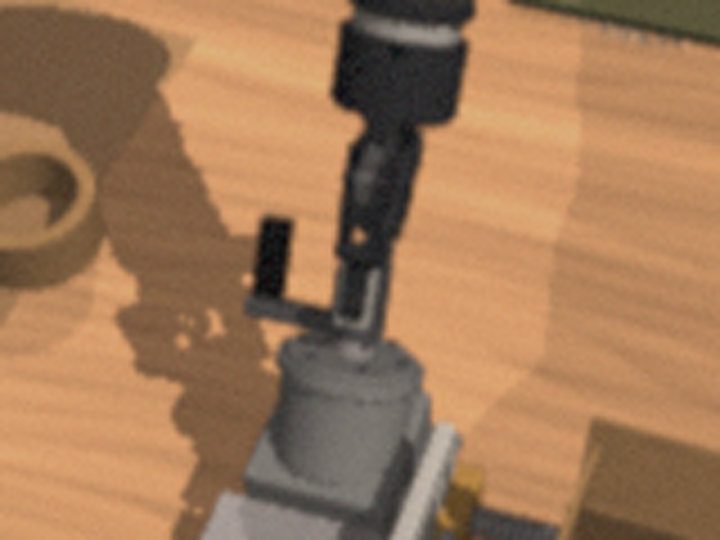

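View pics/side2.png

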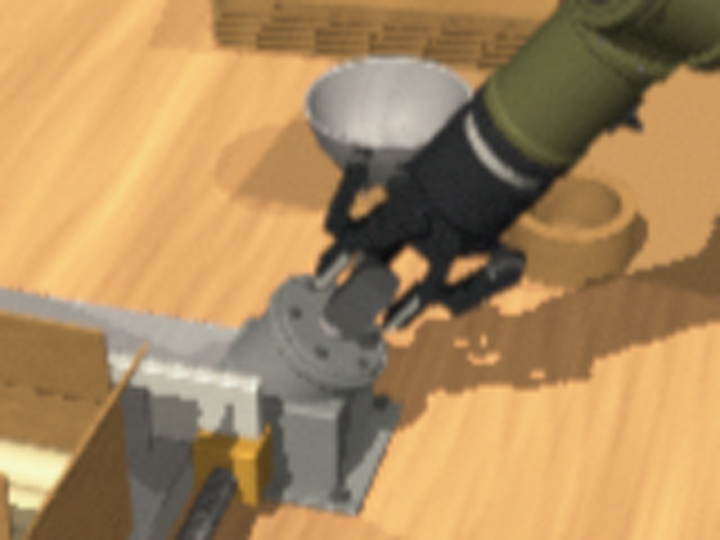

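```bash
python3 - <<'E'
from h import *
for w in ['scene2','side2']:
    z=np.load(f'pics/{w}.npz');C=cloud(z['K'],z['M'],z['d']).reshape(-1,3);L=(C-FO)@B
    m=(np.hypot(L[:,0],L[:,1])<.018)&(L[:,2]>.02)&(L[:,2]<.07);print(w,m.sum(),np.percentile(L[m],[2,50,98],axis=0).round(4).tolist())
    # grip
    m=(np.hypot(L[:,0]+.058,L[:,1]+.006)<.02)&(L[:,2]>.03)&(L[:,2]<.09);print('grip',m.sum(),np.percentile(L[m],[2,50,98],axis=0).round(4).tolist())
    # plate / carton / fence via z bands
    for l,lo,hi,xr in [('band .085-.1',.085,.1,(.6,.78)),('flaps',.15,.24,(.5,.9))]:
        m=(C[:,2]>lo)&(C[:,2]<hi)&(C[:,0]>xr[0])&(C[:,0]<xr[1])&(C[:,1]>-.1)&(C[:,1]<.4)
        h,e=np.histogram(C[m,1],bins=np.arange(-.1,.4,.005));print(l,[(round(e[i],3),int(h[i])) for i in range(len(h)) if h[i]>15])
E
cat > ik.py <<'E'
from fk2 import *
import pickle
P=pickle.load(open('fk2.pkl','rb'))
lo=np.array([-3.01,-.46,-1.47,.13,-1,.04,-2.66]);hi=np.array([3.01,2.08,1.51,2.56,4.14,2.09,2.66])
def ik(p,R,q0):
    g=lambda q:(lambda T:np.r_[(T[:3,3]-p)*10,(T[:3,:3]-R).ravel(),(q-q0)*.003])(fk2(q,P))
    r=least_squares(g,np.clip(q0,lo+1e-3,hi-1e-3),bounds=(lo,hi));T=fk2(r.x,P);return r.x,np.linalg.norm(T[:3,3]-p)
E
python3 - <<'E'
from ik import *
q=ctrl.state()['qpos']
for pit in (0,10,20):
    t=np.radians(pit);zt=[np.sin(t),0,-np.cos(t)];R=Rzx(zt,[-np.cos(t),0,-np.sin(t)])
    qq=q.copy();qq[6]+=1.5
    for a in range(0,370,45):
        th=SQ+np.pi-np.radians(-a)*-1  # placeholder sign handled below
        th=SQ+np.pi+np.radians(a)
        G=SEAT+.04*n+.058*(B@[np.cos(th),np.sin(th),0]);p=G-np.array(zt)*.054
        qq,e=ik(p,R,qq);print(pit,a,G.round(3),qq.round(2),round(e,4))
E
```

```text
scene2 37 [[0.0076, -0.013, 0.0213], [0.0123, -0.0025, 0.0386], [0.0132, 0.0106, 0.0554]]
grip 119 [[-0.0685, -0.0134, 0.0304], [-0.0574, -0.0079, 0.0513], [-0.0489, 0.0025, 0.0698]]
band .085-.1 [(np.float64(0.0), 84), (np.float64(0.02), 58), (np.float64(0.085), 31), (np.float64(0.255), 18)]
flaps [(np.float64(-0.08), 32), (np.float64(-0.075), 52), (np.float64(-0.07), 44), (np.float64(-0.065), 60), (np.float64(-0.06), 68), (np.float64(-0.055), 30), (np.float64(0.08), 37), (np.float64(0.085), 41), (np.float64(0.09), 133), (np.float64(0.095), 132), (np.float64(0.1), 60), (np.float64(0.105), 52), (np.float64(0.11), 57), (np.float64(0.115), 56), (np.float64(0.12), 53), (np.float64(0.125), 59), (np.float64(0.13), 54), (np.float64(0.135), 54), (np.float64(0.14), 53), (np.float64(0.145), 55), (np.float64(0.15), 55), (np.float64(0.155), 57), (np.float64(0.16), 55), (np.float64(0.165), 57), (np.float64(0.17), 54), (np.float64(0.175), 56), (np.float64(0.18), 56), (np.float64(0.185), 56), (np.float64(0.19), 58), (np.float64(0.195), 57), (np.float64(0.2), 54), (np.float64(0.205), 57), (np.float
[... 2866 characters left out ...]
.0
20 0 [ 0.512 -0.129  0.159] [ 0.88  0.99 -1.27  2.22  1.62  0.91  0.18] 0.0
20 45 [ 0.544 -0.108  0.181] [ 0.83  0.97 -1.28  2.13  1.53  0.92  0.26] 0.0
20 90 [ 0.554 -0.066  0.188] [ 0.73  0.95 -1.29  2.12  1.51  0.95  0.19] 0.0
20 135 [ 0.537 -0.027  0.176] [ 0.65  0.96 -1.29  2.19  1.57  0.99  0.02] 0.0
20 180 [ 0.502 -0.014  0.151] [ 0.61  1.   -1.3   2.31  1.68  1.04 -0.17] 0.0
20 225 [ 0.47  -0.035  0.129] [ 0.65  1.05 -1.29  2.42  1.77  1.07 -0.27] 0.0
20 270 [ 0.46  -0.078  0.122] [ 0.76  1.06 -1.28  2.44  1.82  1.04 -0.2 ] 0.0
20 315 [ 0.477 -0.117  0.134] [ 0.86  1.03 -1.26  2.35  1.76  0.95 -0.  ] 0.0
20 360 [ 0.512 -0.129  0.159] [ 0.88  0.99 -1.27  2.22  1.62  0.91  0.19] 0.0
```

>>> send_rows(steps=[[[-0.15,0,0.2],[0,0,0],0.55],[[-0.23,0,0.33],[0,0,0],0.55],[[-0.23,0,0.33],[0,0,0],0.55],[[-0.23,0,0.33],[0,0,0],0.55],[[-0.23,0,0.33],[0,0.2,0],0.55]])

```text
time_s: 13.4
ee_pos: [0.4521, -0.0707, 0.2346]
ee_rot: [[-0.087, 0.822, 0.562], [0.994, 0.108, -0.003], [-0.063, 0.559, -0.827]]
ft_force: [0.7, 0.2, 0.4]
finger_gap: 0.0467
```

```bash
python3 st.py -0.025
python3 - <<'E'
from h import *
t=np.radians(10);R=Rzx([np.sin(t),0,-np.cos(t)],[-np.cos(t),0,-np.sin(t)])
need([.5026,-.129,.265],R)
z=np.load('pics/w5.npz');C=cloud(z['K'],z['M'],z['d'])
for x in (.6,.65,.7,.75):
    m=(abs(C[...,0]-x)<.004)&(C[...,2]>.055)&(C[...,1]>-.06)&(C[...,1]<.3);Q=C[m];Q=Q[np.argsort(Q[:,1])];print(x,len(Q));print(Q[::max(1,len(Q)//22),1:].round(3).tolist())
E
```

```text
t 13.4 shift [ 1.13 -0.03 -1.67] turn [ 0.02 -0.14 -0.05] F [0.7 0.2 0.4] T [ 0.01  0.58 -0.03] gap 0.0467 q [ 0.76  0.92 -1.28  2.55  2.08  1.06 -1.93]
crank origin in drive mm [ 0.7  0.4 60.4] F in drive [ 0.2 -0.8 -0. ]
per mm push units [ 0.023 -0.    -0.033]
t 13.4 shift [ 2.02 -2.33  1.21] turn [-5.52  3.46 13.65] F [0.7 0.2 0.4] T [ 0.01  0.58 -0.03] gap 0.0467 q [ 0.76  0.92 -1.28  2.55  2.08  1.06 -1.93]
0.6 1230
[[-0.054, 0.084], [-0.04, 0.075], [-0.033, 0.074], [-0.027, 0.069], [-0.006, 0.112], [0.0, 0.111], [0.003, 0.082], [0.004, 0.068], [0.01, 0.068], [0.016, 0.069], [0.091, 0.206], [0.094, 0.209], [0.096, 0.209], [0.099, 0.209], [0.101, 0.207], [0.104, 0.207], [0.107, 0.209], [0.11, 0.206], [0.113, 0.205], [0.117, 0.206], [0.12, 0.206], [0.124, 0.207], [0.13, 0.208]]
0.65 811
[[-0.009, 0.109], [-0.004, 0.112], [0.0, 0.112], [0.003, 0.082], [0.003, 0.109], [0.019, 0.107], [0.023, 0.109], [0.025, 0.058], [0.087, 0.133], [0.088, 0.147], [0.088, 0.15], [0.088, 0.156], [0.088, 0.118], [0.088, 0.099], [0.089, 0.158], [0.092, 0.158], [0.093, 0.167], [0.093, 0.168], [0.094, 0.178], [0.095, 0.182], [0.095, 0.193], [0.096, 0.194], [0.096, 0.2]]
0.7 526
[[-0.01, 0.109], [-0.006, 0.112], [-0.002, 0.111], [0.001, 0.111], [0.002, 0.069], [0.002, 0.091], [0.017, 0.109], [0.02, 0.109], [0.024, 0.095], [0.024, 0.096], [0.085, 0.134], [0.085, 0.088], [0.086, 0.127], [0.086, 0.154], [0.086, 0.107], [0.086, 0.128], [0.086, 0.113], [0.086, 0.159], [0.089, 0.159], [0.091, 0.163], [0.091, 0.171], [0.092, 0.179], [0.092, 0.181]]
0.75 376
[[-0.01, 0.111], [-0.006, 0.112], [-0.003, 0.112], [-0.0, 0.112], [0.002, 0.064], [0.002, 0.068], [0.002, 0.092], [0.017, 0.109], [0.02, 0.109], [0.023, 0.109], [0.024, 0.08], [0.083, 0.158], [0.083, 0.104], [0.083, 0.13], [0.083, 0.151], [0.083, 0.156], [0.084, 0.114], [0.084, 0.067], [0.084, 0.068], [0.084, 0.056], [0.085, 0.159], [0.087, 0.158], [0.099, 0.118]]
```

>>> send_rows(steps=[[[0,0,0.25],[-0.39,0.25,0.975],0.55],[[0,0,0.25],[-0.39,0.25,0.975],0.55],[[0,0,0.25],[-0.39,0.25,0.975],0.55],[[0,0,0.25],[-0.39,0.25,0.975],0.55],[[0,0,0.25],[-0.39,0.25,0.975],0.55],[[0.1,-0.1,0.25],[-0.39,0.25,0.975],0.55],[[0.1,-0.1,0],[-0.39,0.25,0.975],0.55],[[0.1,-0.1,0],[-0.39,0.25,0.975],0.55],[[0.1,-0.1,0],[-0.39,0.25,0.975],0.55],[[0.2,-0.1,0],[-0.39,0.25,0.975],0.55],[[0.2,-0.1,0],[-0.39,0.25,0.975],0.55],[[0.2,-0.3,0],[-0.39,0.25,0.975],0.55],[[0.2,-0.3,0],[-0.39,0.25,0.975],0.55],[[0.2,-0.3,0],[-0.39,0.25,0.975],0.55]])

```text
time_s: 14.8
ee_pos: [0.476, -0.1043, 0.285]
ee_rot: [[-0.984, 0.0, 0.177], [0.001, 1.0, 0.003], [-0.177, 0.003, -0.984]]
ft_force: [0.2, -0.3, 0.1]
finger_gap: 0.0468
```

```bash
python3 - <<'E'
from h import *
t=np.radians(10);R=Rzx([np.sin(t),0,-np.cos(t)],[-np.cos(t),0,-np.sin(t)])
need([.5026,-.129,.265],R)
for w in ['scene0','side0','scene2','side2']:
    z=np.load(f'pics/{w}.npz');C=cloud(z['K'],z['M'],z['d']).reshape(-1,3)
    for x in (.63,.68,.73,.77):
        m=(abs(C[:,0]-x)<.02)&(abs(C[:,2]-.110)<.005)&(C[:,1]>.23)&(C[:,1]<.34)
        if m.sum()>5: print(w,x,m.sum(),np.percentile(C[m,1],[0,5,50,95,100]).round(4))
        m=(abs(C[:,0]-x)<.02)&(C[:,2]>.06)&(C[:,2]<.104)&(C[:,1]>.23)&(C[:,1]<.34)
        if m.sum()>5: print('   below',m.sum(),np.percentile(C[m,1],[5,50,95]).round(4))
E
```

```text
t 14.8 shift [ 1.06 -0.99 -0.8 ] turn [-0.03  0.04  0.  ] F [ 0.2 -0.3  0.1] T [-0.06  0.16  0.02] gap 0.0468 q [ 0.79  0.69 -1.08  2.1   1.01  0.75  0.66]
scene0 0.63 38 [0.2301 0.233  0.2651 0.2708 0.2718]
   below 38 [0.26   0.3062 0.3227]
scene0 0.68 81 [0.2303 0.2594 0.2653 0.2707 0.2714]
   below 135 [0.2597 0.2884 0.3012]
scene0 0.73 82 [0.2303 0.2592 0.2647 0.2706 0.2711]
   below 26 [0.259  0.2675 0.2993]
scene0 0.77 86 [0.2586 0.2593 0.2648 0.2703 0.2707]
   below 102 [0.2588 0.286  0.3021]
side0 0.63 63 [0.2327 0.2373 0.2656 0.2732 0.2753]
   below 194 [0.2335 0.2709 0.3136]
side0 0.68 95 [0.2434 0.2453 0.2641 0.2737 0.2755]
   below 279 [0.2459 0.2736 0.3042]
side0 0.73 89 [0.2396 0.243  0.2644 0.2731 0.2745]
   below 209 [0.2439 0.2717 0.2785]
side0 0.77 88 [0.2402 0.2414 0.2639 0.2729 0.2771]
   below 288 [0.2421 0.2722 0.3032]
scene2 0.63 37 [0.2301 0.2546 0.2654 0.2709 0.2716]
   below 41 [0.2599 0.306  0.3228]
scene2 0.68 74 [0.2305 0.2598 0.2654 0.2708 0.2716]
   below 138 [0.2597 0.2877 0.3013]
scene2 0.73 83 [0.2304 0.2594 0.265  0.2705 0.2711]
   below 22 [0.259  0.2593 0.3031]
scene2 0.77 88 [0.2587 0.2591 0.2646 0.2702 0.2709]
   below 95 [0.2588 0.286  0.3014]
side2 0.63 66 [0.2329 0.2378 0.2629 0.275  0.2759]
   below 187 [0.2341 0.2708 0.3121]
side2 0.68 103 [0.2436 0.2453 0.2651 0.2743 0.2753]
   below 274 [0.2464 0.2738 0.3054]
side2 0.73 98 [0.2428 0.2433 0.2637 0.2735 0.2752]
   below 220 [0.2435 0.2718 0.2854]
side2 0.77 88 [0.2402 0.2412 0.2629 0.272  0.2746]
   below 277 [0.2424 0.2727 0.3038]
```

>>> send_rows(steps=[[[0.35,-0.33,-0.1],[-0.01,0.01,0],0.55],[[0.35,-0.33,-0.3],[-0.01,0.01,0],0.55],[[0.36,-0.33,-0.3],[-0.01,0.01,0],0.55],[[0,0,0],[0,0,0],0.5]])

```text
time_s: 15.2
ee_pos: [0.5032, -0.1303, 0.2686]
ee_rot: [[-0.984, -0.001, 0.177], [-0.002, 1.0, -0.001], [-0.177, -0.002, -0.984]]
ft_force: [-0.2, 0.8, 0.3]
finger_gap: 0.0429
```

```bash
python3 w.py w6; python3 - <<'E'
from h import *
t=np.radians(10);R=Rzx([np.sin(t),0,-np.cos(t)],[-np.cos(t),0,-np.sin(t)])
th=SQ+np.pi; G=SEAT+.04*n+.058*(B@[np.cos(th),np.sin(th),0]);print(G,G-R[:,2]*.054)
need(G-R[:,2]*.054,R)
z=np.load('pics/w6.npz');C=cloud(z['K'],z['M'],z['d']).reshape(-1,3);L=(C-FO)@B
m=(L[:,2]>.066)&(L[:,2]<.076)&(np.hypot(L[:,0]+.058,L[:,1]+.006)<.02);print('grip top',m.sum(),L[m].mean(0),np.percentile(L[m],[2,98],axis=0))
m=(L[:,2]>.05)&(L[:,2]<.06)&(np.hypot(L[:,0],L[:,1])<.022);print('hub top',m.sum(),np.median(L[m],0),np.percentile(L[m],[2,98],axis=0))
E
```

```text
15.2 [ 0.50320139 -0.13026774  0.26855671]
[ 0.51157796 -0.12932753  0.15856757] [ 0.50220096 -0.12932753  0.21174719]
t 15.25 shift [-0.02  0.   -2.29] turn [ 0.01  0.03 -0.03] F [-0.5  1.2 -0.1] T [ 0.    0.18 -0.03] gap 0.0423 q [ 0.8   0.75 -1.05  2.03  1.04  0.77  0.71]
grip top 1804 [-0.06000136  0.00141631  0.07065975] [[-0.06959153 -0.00793845  0.06882015]
 [-0.0505537   0.01101422  0.07212178]]
hub top 3530 [-0.00207417  0.00054937  0.05554216] [[-0.01562156 -0.01291644  0.05212833]
 [ 0.01173408  0.01436104  0.05698463]]
```

View pics/w6.png

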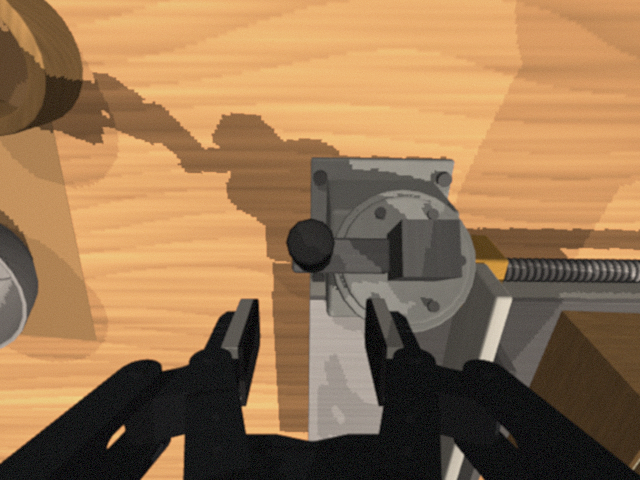

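>>> send_rows(steps=[[[-0.26,0.03,-0.4],[0,0.03,0],0.5],[[0,0,-0.7],[0,0,0],0.5],[[0,0,-0.7],[0,0,0],0.5],[[0,0,-0.6],[0,0,0],0.5],[[0,0,0],[0,0,0],0.5]])

```text
time_s: 15.75
ee_pos: [0.4943, -0.1261, 0.2085]
ee_rot: [[-0.985, -0.006, 0.174], [-0.006, 1.0, 0.001], [-0.174, 0.0, -0.985]]
ft_force: [0.6, 0.0, 0.9]
finger_gap: 0.0427
```

```bash
python3 - <<'E'
from h import *
t=np.radians(10);R=Rzx([np.sin(t),0,-np.cos(t)],[-np.cos(t),0,-np.sin(t)])
need([.4966,-.1296,.2077],R)
E
```

```text
t 15.75 shift [ 0.09 -0.14 -0.03] turn [-0.    0.01 -0.06] F [0.6 0.  0.9] T [0.  0.2 0. ] gap 0.0427 q [ 0.73  0.83 -0.94  2.11  1.24  0.67  0.53]
```

>>> send_rows(steps=[[[0.09,-0.14,-0.03],[0,0,-0.06],0.5],[[0,0,0],[0,0,0],0.3],[[0,0,0],[0,0,0],0.1],[[0,0,0],[0,0,0],0.1],[[0,0,0],[0,0,0],0.1]], force=30)

```text
time_s: 16.25
ee_pos: [0.4968, -0.1299, 0.2101]
ee_rot: [[-0.984, 0.001, 0.176], [0.001, 1.0, -0.001], [-0.176, -0.001, -0.984]]
ft_force: [1.4, -0.9, -2.4]
finger_gap: 0.0212
```

```bash
cat > wind.py <<'E'
from h import *
import sys
t=np.radians(10);RW=Rzx([np.sin(t),0,-np.cos(t)],[-np.cos(t),0,-np.sin(t)])
s=ctrl.state();G=s['ee_pos']+np.array(s['ee_rot'])[:,2]*.054
L=(G-SEAT)@B
th=np.degrees(np.arctan2(L[1],L[0]))
print('t',s['time_s'],'G in drive mm',(L*1000).round(1),'r',round(np.hypot(*L[:2])*1000,1),'theta',round(th,1),'gap',round(s['finger_gap'],4))
print('F drive',(s['ft_force']@B).round(1),'radial/tang(cw)',(s['ft_force']@B@np.array([[np.cos(np.radians(th)),np.sin(np.radians(th))],[np.sin(np.radians(th)),-np.cos(np.radians(th))],[0,0]])).round(1),'|F|',np.linalg.norm(s['ft_force']).round(1))
print('q',s['qpos'].round(2),'turn',(Ro.from_matrix(RW@np.array(s['ee_rot']).T).as_rotvec()/.1).round(2))
# planned rows: absolute circle waypoints, each row relative (world units)
if len(sys.argv)>1:
    step=float(sys.argv[1]);N=int(sys.argv[2]);h=L[2]; rr=.058
    cur=G
    for i in range(1,N+1):
        a=np.radians(th-step*i);W=SEAT+B@[rr*np.cos(a),rr*np.sin(a),h];d=(W-cur)/.025;cur=W
        print(round(np.degrees(a)),[round(float(v),2) for v in d])
E
python3 wind.py 18 20
```

```text
t 16.25 G in drive mm [-58.3  -0.7  41.7] r 58.3 theta -179.3 gap 0.0212
F drive [-0.9  0.2 -2.8] radial/tang(cw) [0.9 0.2] |F| 2.9
q [ 0.74  0.83 -0.94  2.1   1.23  0.67  0.54] turn [0.01 0.03 0.01]
-197 [-0.59, 0.12, -0.41]
-215 [-0.53, 0.32, -0.37]
-233 [-0.42, 0.51, -0.3]
-251 [-0.27, 0.64, -0.2]
-269 [-0.1, 0.72, -0.07]
-287 [0.09, 0.72, 0.06]
-305 [0.26, 0.65, 0.18]
-323 [0.42, 0.52, 0.29]
-341 [0.53, 0.34, 0.37]
-359 [0.59, 0.12, 0.41]
-377 [0.59, -0.1, 0.41]
-395 [0.53, -0.32, 0.37]
-413 [0.42, -0.51, 0.3]
-431 [0.27, -0.64, 0.2]
-449 [0.1, -0.72, 0.07]
-467 [-0.09, -0.72, -0.06]
-485 [-0.26, -0.65, -0.18]
-503 [-0.42, -0.52, -0.29]
-521 [-0.53, -0.34, -0.37]
-539 [-0.59, -0.12, -0.41]
```

>>> send_rows(steps=[[[-0.59,0.12,-0.41],[0,0,0],0.1],[[-0.53,0.32,-0.37],[0,0,0],0.1],[[-0.42,0.51,-0.3],[0,0,0],0.1],[[-0.27,0.64,-0.2],[0,0,0],0.1]])

```text
time_s: 16.65
ee_pos: [0.4542, -0.097, 0.1798]
ee_rot: [[-0.983, 0.015, 0.185], [0.013, 1.0, -0.017], [-0.185, -0.014, -0.983]]
ft_force: [0.5, -3.7, -2.0]
finger_gap: 0.0209
```

```bash
python3 wind.py 20 8
```

```text
t 16.65 G in drive mm [-26.3  51.1  41.2] r 57.5 theta 117.2 gap 0.0209
F drive [-3.7  0.7 -2. ] radial/tang(cw) [ 2.3 -2.9] |F| 4.2
q [ 0.64  0.84 -0.89  2.27  1.53  0.63  0.13] turn [0.14 0.12 0.15]
97 [-0.21, 0.76, -0.15]
77 [0.03, 0.8, 0.02]
57 [0.26, 0.74, 0.18]
37 [0.45, 0.59, 0.31]
17 [0.59, 0.37, 0.41]
-3 [0.65, 0.1, 0.46]
-23 [0.64, -0.18, 0.45]
-43 [0.55, -0.44, 0.39]
```

>>> send_rows(steps=[[[-0.21,0.76,-0.15],[0.03,0.03,0.04],0.1],[[0.03,0.8,0.02],[0.03,0.03,0.04],0.1],[[0.26,0.74,0.18],[0.03,0.03,0.04],0.1],[[0.45,0.59,0.31],[0.03,0.03,0.03],0.1],[[0.59,0.37,0.41],[0,0,0],0.1],[[0.65,0.1,0.46],[0,0,0],0.1],[[0.64,-0.18,0.45],[0,0,0],0.1],[[0.55,-0.44,0.39],[0,0,0],0.1]])

```text
time_s: 17.45
ee_pos: [0.5237, -0.0237, 0.229]
ee_rot: [[-0.987, -0.006, 0.158], [-0.006, 1.0, 0.0], [-0.158, -0.001, -0.987]]
ft_force: [1.7, 1.4, -7.6]
finger_gap: 0.0211
```

```bash
python3 wind.py 20 18
```

```text
t 17.45 G in drive mm [ 48.  -32.6  42.6] r 58.0 theta -34.2 gap 0.0211
F drive [ 1.4  2.9 -7.2] radial/tang(cw) [-0.5 -3.2] |F| 7.9
q [ 0.53  0.81 -0.98  2.04  1.15  0.76  0.41] turn [ 0.01 -0.16 -0.06]
-54 [0.47, -0.56, 0.33]
-74 [0.29, -0.73, 0.2]
-94 [0.07, -0.8, 0.05]
-114 [-0.16, -0.78, -0.11]
-134 [-0.37, -0.67, -0.26]
-154 [-0.54, -0.47, -0.37]
-174 [-0.64, -0.22, -0.44]
-194 [-0.66, 0.06, -0.46]
-214 [-0.6, 0.33, -0.42]
-234 [-0.47, 0.56, -0.33]
-254 [-0.29, 0.73, -0.2]
-274 [-0.07, 0.8, -0.05]
-294 [0.16, 0.78, 0.11]
-314 [0.37, 0.67, 0.26]
-334 [0.54, 0.47, 0.37]
-354 [0.64, 0.22, 0.44]
-374 [0.66, -0.06, 0.46]
-394 [0.6, -0.33, 0.42]
```

>>> send_rows(steps=[[[0.48,-0.56,0.31],[0,-0.04,-0.01],0.1],[[0.3,-0.73,0.18],[0,-0.04,-0.01],0.1],[[0.08,-0.8,0.03],[0,-0.04,-0.01],0.1],[[-0.16,-0.78,-0.12],[0,-0.04,0],0.1],[[-0.37,-0.67,-0.27],[0,0,0],0.1],[[-0.54,-0.47,-0.38],[0,0,0],0.1],[[-0.64,-0.22,-0.45],[0,0,0],0.1],[[-0.66,0.06,-0.46],[0,0,0],0.1],[[-0.6,0.33,-0.42],[0,0,0],0.1],[[-0.47,0.56,-0.33],[0,0,0],0.1]])

```text
time_s: 18.45
ee_pos: [0.4699, -0.1192, 0.1924]
ee_rot: [[-0.979, 0.018, 0.204], [0.014, 1.0, -0.023], [-0.205, -0.02, -0.979]]
ft_force: [-0.2, -8.9, -3.0]
finger_gap: 0.0213
```

```bash
python3 wind.py 20 18
```

```text
t 18.45 G in drive mm [-48.8  30.1  42.1] r 57.3 theta 148.4 gap 0.0213
F drive [-8.9  1.9 -2.4] radial/tang(cw) [ 8.6 -3.1] |F| 9.4
q [ 0.69  0.82 -0.9   2.22  1.46  0.62  0.26] turn [0.2  0.31 0.18]
128 [-0.5, 0.51, -0.36]
108 [-0.31, 0.71, -0.22]
88 [-0.09, 0.8, -0.07]
68 [0.13, 0.79, 0.09]
48 [0.35, 0.69, 0.24]
28 [0.52, 0.5, 0.36]
8 [0.63, 0.25, 0.44]
-12 [0.66, -0.02, 0.46]
-32 [0.61, -0.3, 0.43]
-52 [0.49, -0.54, 0.35]
-72 [0.31, -0.71, 0.22]
-92 [0.09, -0.8, 0.07]
-112 [-0.13, -0.79, -0.09]
-132 [-0.35, -0.69, -0.24]
-152 [-0.52, -0.5, -0.36]
-172 [-0.63, -0.25, -0.44]
-192 [-0.66, 0.02, -0.46]
-212 [-0.61, 0.3, -0.43]
```

>>> send_rows(steps=[[[-0.5,0.51,-0.37],[0.05,0.07,0.04],0.1],[[-0.31,0.71,-0.23],[0.05,0.07,0.04],0.1],[[-0.09,0.8,-0.08],[0.05,0.07,0.04],0.1],[[0.13,0.79,0.08],[0.05,0.05,0.04],0.1],[[0.35,0.69,0.24],[0,0,0],0.1],[[0.52,0.5,0.36],[0,0,0],0.1],[[0.63,0.25,0.43],[0,0,0],0.1],[[0.66,-0.02,0.45],[0,0,0],0.1],[[0.61,-0.3,0.42],[0,0,0],0.1],[[0.49,-0.54,0.34],[0,0,0],0.1]])

```text
time_s: 19.45
ee_pos: [0.5264, -0.0271, 0.2311]
ee_rot: [[-0.987, -0.005, 0.163], [-0.004, 1.0, 0.009], [-0.163, 0.008, -0.987]]
ft_force: [-0.2, 4.0, -4.2]
finger_gap: 0.021
```

```bash
python3 wind.py 20 12
```

```text
t 19.45 G in drive mm [ 45.  -36.4  42.6] r 57.8 theta -38.9 gap 0.021
F drive [ 4.1  2.6 -3.3] radial/tang(cw) [ 1.5 -4.5] |F| 5.8
q [ 0.54  0.82 -0.99  2.03  1.15  0.76  0.43] turn [-0.08 -0.11 -0.05]
-59 [0.44, -0.6, 0.31]
-79 [0.24, -0.75, 0.17]
-99 [0.01, -0.81, 0.01]
-119 [-0.22, -0.76, -0.15]
-139 [-0.42, -0.63, -0.29]
-159 [-0.57, -0.42, -0.39]
-179 [-0.65, -0.15, -0.45]
-199 [-0.65, 0.13, -0.46]
-219 [-0.58, 0.39, -0.41]
-239 [-0.43, 0.61, -0.31]
-259 [-0.24, 0.75, -0.17]
-279 [-0.01, 0.81, -0.01]
```

>>> send_rows(steps=[[[0.45,-0.6,0.29],[-0.02,-0.03,-0.01],0.1],[[0.25,-0.75,0.15],[-0.02,-0.03,-0.01],0.1],[[0.02,-0.81,-0.01],[-0.02,-0.03,-0.01],0.1],[[-0.21,-0.76,-0.17],[-0.02,0,0],0.1],[[-0.42,-0.63,-0.3],[0.03,0.05,0.03],0.1],[[-0.57,-0.42,-0.4],[0.03,0.05,0.03],0.1],[[-0.65,-0.15,-0.46],[0.03,0.05,0.03],0.1],[[-0.65,0.13,-0.46],[0.03,0.05,0.03],0.1],[[-0.58,0.39,-0.41],[0.03,0.05,0.03],0.1],[[-0.43,0.61,-0.31],[0.03,0.05,0.03],0.1],[[-0.24,0.75,-0.17],[0,0,0],0.1]])

```text
time_s: 20.55
ee_pos: [0.4591, -0.1043, 0.1841]
ee_rot: [[-0.986, 0.012, 0.167], [0.009, 1.0, -0.016], [-0.167, -0.014, -0.986]]
ft_force: [-4.4, -8.4, -4.2]
finger_gap: 0.021
```

```bash
python3 wind.py 20 12
```

```text
t 20.55 G in drive mm [-33.5  45.6  42.3] r 56.6 theta 126.3 gap 0.021
F drive [-8.4  6.  -0.9] radial/tang(cw) [ 9.8 -3.2] |F| 10.4
q [ 0.67  0.84 -0.91  2.23  1.44  0.65  0.24] turn [ 0.14 -0.07  0.12]
106 [-0.33, 0.69, -0.23]
86 [-0.07, 0.8, -0.05]
66 [0.16, 0.78, 0.11]
46 [0.37, 0.67, 0.25]
26 [0.53, 0.48, 0.37]
6 [0.63, 0.23, 0.44]
-14 [0.66, -0.05, 0.46]
-34 [0.6, -0.32, 0.42]
-54 [0.48, -0.56, 0.34]
-74 [0.29, -0.72, 0.21]
-94 [0.07, -0.8, 0.05]
-114 [-0.16, -0.78, -0.11]
```

>>> send_rows(steps=[[[-0.33,0.69,-0.23],[0.03,-0.02,0.03],0.1],[[-0.07,0.8,-0.05],[0.03,-0.02,0.03],0.1],[[0.16,0.78,0.11],[0.03,-0.02,0.03],0.1],[[0.37,0.67,0.25],[0.03,0,0.03],0.1],[[0.53,0.48,0.36],[0,0,0],0.1],[[0.63,0.23,0.43],[0,0,0],0.1],[[0.66,-0.05,0.45],[0,0,0],0.1],[[0.6,-0.32,0.41],[0,0,0],0.1],[[0.48,-0.56,0.33],[0,0,0],0.1],[[0.3,-0.72,0.2],[0,0,0],0.1],[[0.08,-0.8,0.04],[0,0,0],0.1]])

```text
time_s: 21.65
ee_pos: [0.5434, -0.0597, 0.2426]
ee_rot: [[-0.986, -0.019, 0.167], [-0.015, 1.0, 0.023], [-0.168, 0.02, -0.986]]
ft_force: [2.4, 5.2, 5.2]
finger_gap: 0.0211
```

```bash
python3 wind.py 20 14; cat > meas.py <<'E'
from h import *
import sys
tag=sys.argv[1]
for c in ['scene','side']:
    K,M=cam(c);im,d=ctrl.capture(c);np.savez(f'pics/{c}{tag}.npz',im=im,d=d,K=K,M=M);C=cloud(K,M,d).reshape(-1,3)
    save(c+tag,cv2.resize(im[180:400,150:450] if c=='scene' else im[190:360,140:360],(780,572),interpolation=cv2.INTER_CUBIC))
    for x in (.64,.68,.72,.76):
        m=(abs(C[:,0]-x)<.015)&(C[:,2]>.104)&(C[:,2]<.118)&(C[:,1]>-.06)&(C[:,1]<.29)
        y=np.sort(C[m,1])
        if len(y)<5: continue
        g=np.split(y,np.where(np.diff(y)>.004)[0]+1);print(c,x,'z.11 clusters',[(round(a[0],4),round(a[-1],4),len(a)) for a in g if len(a)>3])
E
python3 meas.py 3
```

```text
t 21.65 G in drive mm [ 13.1 -57.1  42.1] r 58.5 theta -77.1 gap 0.0211
F drive [ 5.2 -4.9  2.9] radial/tang(cw) [ 6.  -3.9] |F| 7.7
q [ 0.63  0.83 -1.03  1.97  1.09  0.8   0.58] turn [-0.2  -0.06 -0.19]
-97 [0.01, -0.81, 0.01]
-117 [-0.2, -0.77, -0.13]
-137 [-0.4, -0.64, -0.28]
-157 [-0.55, -0.44, -0.39]
-177 [-0.64, -0.18, -0.45]
-197 [-0.65, 0.1, -0.46]
-217 [-0.59, 0.37, -0.41]
-237 [-0.45, 0.59, -0.32]
-257 [-0.26, 0.74, -0.18]
-277 [-0.03, 0.8, -0.03]
-297 [0.2, 0.77, 0.13]
-317 [0.4, 0.64, 0.28]
-337 [0.55, 0.44, 0.39]
-357 [0.64, 0.18, 0.45]
scene 0.64 z.11 clusters [(np.float64(0.0441), np.float64(0.0568), 52), (np.float64(0.0708), np.float64(0.078), 16), (np.float64(0.0908), np.float64(0.2348), 248), (np.float64(0.2599), np.float64(0.2716), 44)]
scene 0.68 z.11 clusters [(np.float64(0.0437), np.float64(0.0563), 52), (np.float64(0.0703), np.float64(0.0778), 33), (np.float64(0.0891), np.float64(0.1078), 33), (np.float64(0.1162), np.float64(0.1439), 57), (np.float64(0.1496), np.float64(0.1805), 69), (np.float64(0.1848), np.float64(0.2162), 71), (np.float64(0.2236), np.float64(
[... 1203 characters left out ...]
07), np.float64(0.2758), 45)]
side 0.68 z.11 clusters [(np.float64(0.0876), np.float64(0.0936), 23), (np.float64(0.1166), np.float64(0.1317), 41), (np.float64(0.155), np.float64(0.1663), 14), (np.float64(0.2434), np.float64(0.2506), 41), (np.float64(0.2607), np.float64(0.2764), 50)]
side 0.72 z.11 clusters [(np.float64(0.0852), np.float64(0.0938), 27), (np.float64(0.1128), np.float64(0.128), 26), (np.float64(0.2413), np.float64(0.2489), 38), (np.float64(0.2617), np.float64(0.2749), 50)]
side 0.76 z.11 clusters [(np.float64(0.0838), np.float64(0.0904), 24), (np.float64(0.1149), np.float64(0.1255), 23), (np.float64(0.2405), np.float64(0.2478), 36), (np.float64(0.2593), np.float64(0.2742), 47)]
```

View pics/scene3.png

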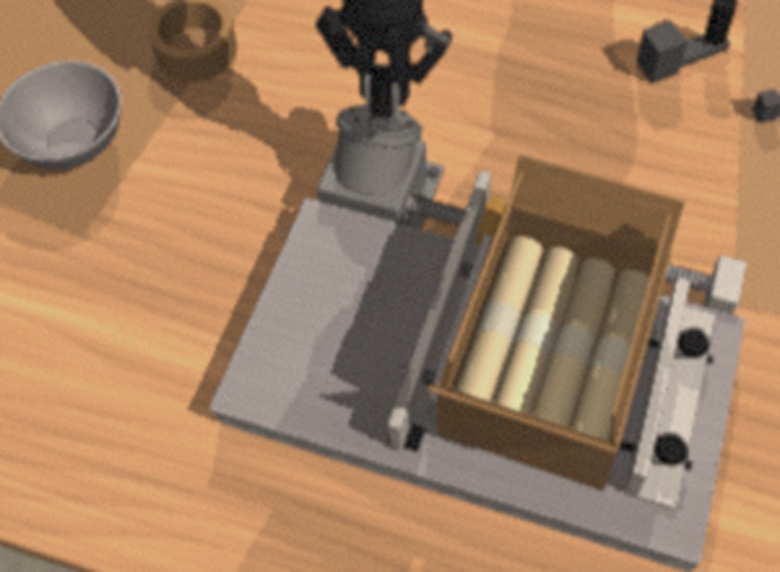

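>>> send_rows(steps=[[[0.01,-0.81,0.01],[-0.04,-0.02,-0.04],0.1],[[-0.2,-0.77,-0.13],[-0.04,-0.02,-0.04],0.1],[[-0.4,-0.64,-0.28],[-0.02,0,-0.02],0.1],[[-0.55,-0.44,-0.39],[0,0.03,0],0.1],[[-0.64,-0.18,-0.45],[0,0.03,0],0.1],[[-0.65,0.1,-0.46],[0,0.03,0.03],0.1],[[-0.59,0.37,-0.41],[0.03,0.03,0.03],0.1],[[-0.45,0.59,-0.32],[0.03,0.03,0.03],0.1],[[-0.26,0.74,-0.18],[0.03,0.03,0.03],0.1],[[-0.03,0.8,-0.03],[0,0,0],0.1]])

```text
time_s: 22.75
ee_pos: [0.4517, -0.0848, 0.179]
ee_rot: [[-0.986, 0.013, 0.167], [0.012, 1.0, -0.011], [-0.167, -0.009, -0.986]]
ft_force: [-5.5, -5.9, -7.0]
finger_gap: 0.0212
```

```bash
python3 wind.py 20 14
```

```text
t 22.75 G in drive mm [-13.8  54.6  42.5] r 56.4 theta 104.2 gap 0.0212
F drive [-5.9  8.5 -2.6] radial/tang(cw) [ 9.6 -3.6] |F| 10.6
q [ 0.64  0.85 -0.93  2.27  1.49  0.66  0.13] turn [ 0.09 -0.07  0.13]
84 [-0.1, 0.79, -0.07]
64 [0.18, 0.78, 0.12]
44 [0.39, 0.65, 0.27]
24 [0.55, 0.45, 0.38]
4 [0.64, 0.2, 0.45]
-16 [0.66, -0.08, 0.46]
-36 [0.59, -0.35, 0.42]
-56 [0.46, -0.58, 0.32]
-76 [0.27, -0.73, 0.19]
-96 [0.05, -0.8, 0.04]
-116 [-0.18, -0.78, -0.12]
-136 [-0.39, -0.65, -0.27]
-156 [-0.55, -0.45, -0.38]
-176 [-0.64, -0.2, -0.45]
```

>>> send_rows(steps=[[[-0.1,0.79,-0.07],[0.02,-0.02,0.03],0.1],[[0.18,0.78,0.12],[0.02,-0.02,0.03],0.1],[[0.39,0.65,0.26],[0.02,-0.02,0.03],0.1],[[0.55,0.45,0.37],[0,0,0],0.1],[[0.64,0.2,0.44],[0,0,0],0.1],[[0.66,-0.08,0.45],[0,0,0],0.1],[[0.59,-0.35,0.41],[0,0,0],0.1],[[0.46,-0.58,0.31],[0,0,0],0.1],[[0.27,-0.73,0.18],[0,0,0],0.1]])

```text
time_s: 23.65
ee_pos: [0.5396, -0.0455, 0.2399]
ee_rot: [[-0.987, -0.012, 0.16], [-0.01, 1.0, 0.013], [-0.16, 0.011, -0.987]]
ft_force: [-0.5, 4.9, -0.7]
finger_gap: 0.0211
```

```bash
python3 wind.py 15 14; python3 meas.py 4
```

```text
t 23.65 G in drive mm [ 26.8 -52.   42.2] r 58.5 theta -62.7 gap 0.0211
F drive [ 4.9  0.9 -0.3] radial/tang(cw) [ 1.5 -4.7] |F| 5.0
q [ 0.6   0.83 -1.03  1.98  1.11  0.81  0.52] turn [-0.11 -0.13 -0.12]
-78 [0.15, -0.58, 0.11]
-93 [0.04, -0.6, 0.03]
-108 [-0.09, -0.6, -0.06]
-123 [-0.21, -0.55, -0.15]
-138 [-0.32, -0.46, -0.22]
-153 [-0.41, -0.35, -0.28]
-168 [-0.47, -0.21, -0.33]
-183 [-0.49, -0.05, -0.35]
-198 [-0.49, 0.11, -0.34]
-213 [-0.45, 0.26, -0.32]
-228 [-0.38, 0.39, -0.27]
-243 [-0.28, 0.5, -0.2]
-258 [-0.17, 0.57, -0.12]
-273 [-0.04, 0.6, -0.03]
scene 0.64 z.11 clusters [(np.float64(0.0639), np.float64(0.0758), 54), (np.float64(0.0894), np.float64(0.0906), 4), (np.float64(0.1007), np.float64(0.2474), 269), (np.float64(0.2599), np.float64(0.2716), 43)]
scene 0.68 z.11 clusters [(np.float64(0.0628), np.float64(0.0755), 54), (np.float64(0.0893), np.float64(0.0902), 6), (np.float64(0.1002), np.float64(0.1006), 6), (np.float64(0.106), np.float64(0.1154), 27), (np.float64(0.1258), np.float64(0.1378), 33), (np.float64(0.142), np.float64(0.1526), 31), (np.float64(0.1641), np.flo
[... 1203 characters left out ...]
394), np.float64(0.1533), 11), (np.float64(0.1583), np.float64(0.1768), 15), (np.float64(0.1818), np.float64(0.2485), 52), (np.float64(0.2529), np.float64(0.2748), 82)]
side 0.68 z.11 clusters [(np.float64(0.0972), np.float64(0.1056), 26), (np.float64(0.1268), np.float64(0.1406), 36), (np.float64(0.1689), np.float64(0.1762), 4), (np.float64(0.256), np.float64(0.2748), 83)]
side 0.72 z.11 clusters [(np.float64(0.0982), np.float64(0.1047), 24), (np.float64(0.1243), np.float64(0.1404), 22), (np.float64(0.2524), np.float64(0.2754), 86)]
side 0.76 z.11 clusters [(np.float64(0.0967), np.float64(0.1044), 28), (np.float64(0.125), np.float64(0.1407), 22), (np.float64(0.2542), np.float64(0.2753), 82)]
```

View pics/scene4.png

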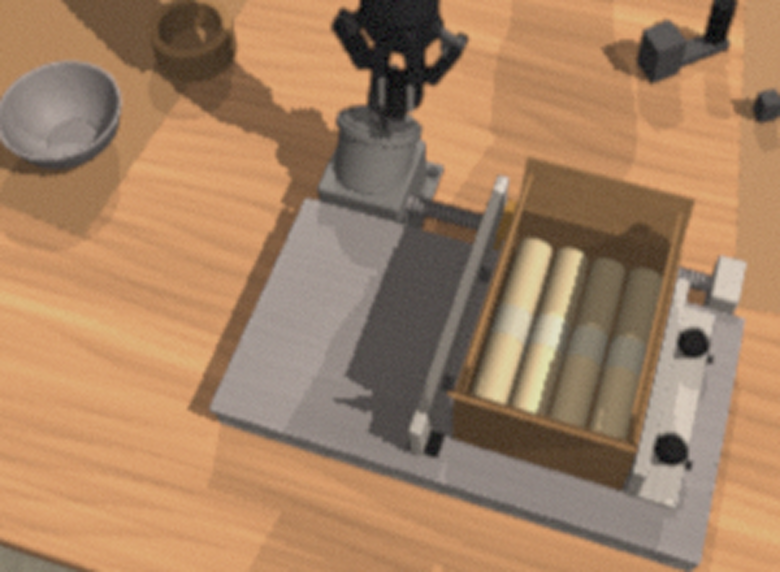

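>>> send_rows(steps=[[[0.15,-0.58,0.1],[-0.03,-0.03,-0.03],0.1],[[0.04,-0.6,0.02],[-0.03,-0.03,-0.03],0.1],[[-0.09,-0.6,-0.07],[-0.03,-0.03,-0.03],0.1],[[-0.21,-0.55,-0.16],[0,0,0],0.1],[[-0.32,-0.46,-0.23],[0,0,0],0.1],[[-0.41,-0.35,-0.29],[0,0,0],0.1],[[-0.47,-0.21,-0.33],[0,0,0],0.1],[[-0.49,-0.05,-0.35],[0,0,0],0.1],[[0,0,0],[0,0,0],0.1]])

```text
time_s: 24.65
ee_pos: [0.4934, -0.1316, 0.2071]
ee_rot: [[-0.983, -0.004, 0.183], [-0.001, 1.0, 0.017], [-0.183, 0.016, -0.983]]
ft_force: [3.2, 4.9, -4.4]
finger_gap: 0.021
```

```bash
python3 wind.py 12 4; python3 meas.py 5|grep scene
```

```text
t 24.65 G in drive mm [-59.1   3.4  41. ] r 59.2 theta 176.7 gap 0.021
F drive [ 4.9 -0.1 -5.4] radial/tang(cw) [-4.9  0.2] |F| 7.3
q [ 0.77  0.85 -0.99  2.11  1.26  0.69  0.52] turn [-0.16  0.09 -0.04]
165 [-0.39, 0.13, -0.27]
153 [-0.37, 0.18, -0.26]
141 [-0.33, 0.27, -0.23]
129 [-0.28, 0.34, -0.2]
scene 0.64 z.11 clusters [(np.float64(0.0704), np.float64(0.0826), 49), (np.float64(0.0921), np.float64(0.0937), 5), (np.float64(0.1037), np.float64(0.2506), 265), (np.float64(0.2628), np.float64(0.2719), 33)]
scene 0.68 z.11 clusters [(np.float64(0.0703), np.float64(0.0827), 57), (np.float64(0.0923), np.float64(0.0935), 6), (np.float64(0.1033), np.float64(0.1041), 8), (np.float64(0.109), np.float64(0.1193), 27), (np.float64(0.1248), np.float64(0.1556), 68), (np.float64(0.1692), np.float64(0.1906), 63), (np.float64(0.2017), np.float64(0.214), 33), (np.float64(0.218), np.float64(0.2283), 30), (np.float64(0.2413), np.float64(0.2503), 30), (np.float64(0.2624), np.float64(0.2715), 42)]
scene 0.72 z.11 clusters [(np.float64(0.0691), np.float64(0.0818), 55), (np.float64(0.0919), np.float64(0.0931), 8), (np.float64(0.1027), np.float64(0.1035), 8), (np.float64(0.1076), np.float64(0.1166), 26), (np.float64(0.1321), np.float64(0.1578), 63), (np.float64(0.1654), np.float64(0.1915), 60), (np.float64(0.2063), np.float64(0.2291), 66), (np.float64(0.2401), np.float64(0.2502), 26), (np.float64(0.2621), np.float64(0.2713), 45)]
scene 0.76 z.11 clusters [(np.float64(0.0694), np.float64(0.082), 61), (np.float64(0.0911), np.float64(0.0928), 8), (np.float64(0.1028), np.float64(0.1031), 6), (np.float64(0.1085), np.float64(0.119), 26), (np.float64(0.1293), np.float64(0.1401), 43), (np.float64(0.1441), np.float64(0.153), 28), (np.float64(0.1577), np.float64(0.19), 72), (np.float64(0.1991), np.float64(0.2262), 78), (np.float64(0.2411), np.float64(0.2497), 33), (np.float64(0.2614), np.float64(0.2709), 47)]
```

>>> send_rows(steps=[[[-0.39,0.1,-0.27],[-0.05,0.03,-0.01],0.1],[[-0.37,0.18,-0.26],[-0.05,0.03,-0.01],0.1],[[-0.33,0.27,-0.24],[-0.05,0.03,-0.01],0.1],[[0,0,0],[0,0,0],0.1],[[0,0,0],[0,0,0],0.1]])

```text
time_s: 25.25
ee_pos: [0.4681, -0.119, 0.1887]
ee_rot: [[-0.983, -0.003, 0.185], [-0.003, 1.0, 0.003], [-0.185, 0.003, -0.983]]
ft_force: [1.6, 2.5, 1.1]
finger_gap: 0.021
```

```bash
python3 wind.py 12 4; python3 meas.py 6|grep scene
```

```text
t 25.25 G in drive mm [-47.2  34.7  40.5] r 58.6 theta 143.7 gap 0.021
F drive [ 2.5 -2.  -0.1] radial/tang(cw) [-3.1 -0.1] |F| 3.1
q [ 0.73  0.85 -0.95  2.2   1.42  0.65  0.33] turn [-0.03  0.12 -0.03]
132 [-0.28, 0.35, -0.2]
120 [-0.23, 0.39, -0.16]
108 [-0.16, 0.44, -0.11]
96 [-0.08, 0.47, -0.06]
scene 0.64 z.11 clusters [(np.float64(0.0726), np.float64(0.0845), 48), (np.float64(0.0927), np.float64(0.0936), 4), (np.float64(0.1038), np.float64(0.1601), 107), (np.float64(0.1649), np.float64(0.2505), 159), (np.float64(0.2631), np.float64(0.2718), 32)]
scene 0.68 z.11 clusters [(np.float64(0.0718), np.float64(0.0844), 59), (np.float64(0.0923), np.float64(0.0938), 7), (np.float64(0.1033), np.float64(0.104), 6), (np.float64(0.1091), np.float64(0.1208), 25), (np.float64(0.1304), np.float64(0.1624), 64), (np.float64(0.1689), np.float64(0.1918), 60), (np.float64(0.2057), np.float64(0.214), 30), (np.float64(0.218), np.float64(0.2305), 35), (np.float64(0.2393), np.float64(0.2505), 32), (np.float64(0.2624), np.float64(0.2716), 43)]
scene 0.72 z.11 clusters [(np.float64(0.0719), np.float64(0.084), 56), (np.float64(0.092), np.float64(0.093), 8), (np.float64(0.103), np.float64(0.1034), 7), (np.float64(0.1075), np.float64(0.118), 28), (np.float64(0.1301), np.float64(0.1555), 65), (np.float64(0.1661), np.float64(0.1881), 61), (np.float64(0.1978), np.float64(0.2277), 60), (np.float64(0.2395), np.float64(0.25), 30), (np.float64(0.262), np.float64(0.2713), 47)]
scene 0.76 z.11 clusters [(np.float64(0.0711), np.float64(0.0833), 60), (np.float64(0.0912), np.float64(0.0926), 7), (np.float64(0.1026), np.float64(0.1032), 6), (np.float64(0.1082), np.float64(0.1168), 29), (np.float64(0.1246), np.float64(0.1557), 78), (np.float64(0.1606), np.float64(0.1885), 75), (np.float64(0.2058), np.float64(0.2259), 70), (np.float64(0.2351), np.float64(0.2496), 37), (np.float64(0.2617), np.float64(0.271), 50)]
```

>>> send_rows(steps=[[[0,0,0],[0,0,0],0.42],[[0,0,0],[0,0,0],0.42],[[0,0,0],[0,0,0],0.42],[[-0.1,0,0.2],[0,0,0],0.42],[[-0.15,0,0.5],[0,0,0],0.42],[[-0.2,0,0.7],[0,0,0],0.42],[[-0.2,-0.2,0.8],[0,0,0],0.42],[[-0.2,-0.2,0.8],[0,0,0],0.42],[[0,0,0.6],[0,0,0],0.42],[[0,0,0],[0,0,0],0.42]])

```text
time_s: 26.35
ee_pos: [0.4398, -0.1364, 0.2802]
ee_rot: [[-0.985, 0.008, 0.171], [0.006, 1.0, -0.011], [-0.171, -0.009, -0.985]]
ft_force: [0.8, -0.2, 0.5]
finger_gap: 0.0361
```

```bash
python3 w.py w7; python3 meas.py 7; python3 - <<'E'
from h import *
s=ctrl.state();print(s['time_s'],s['ft_force'])
for w in ['w7','scene7','side7']:
    z=np.load(f'pics/{w}.npz');C=cloud(z['K'],z['M'],z['d']).reshape(-1,3);L=(C-FO)@B
    m=(L[:,2]>.045)&(L[:,2]<.062)&(np.hypot(L[:,0],L[:,1])<.018);print(w,'hub top',m.sum(),np.percentile(L[m],[2,50,98],axis=0).round(4).tolist())
z=np.load('pics/w7.npz');save('c_w7',z['im'])
# carton rim orientation from scene7: outer edges at top z~.16
z=np.load('pics/scene7.npz');C=cloud(z['K'],z['M'],z['d']).reshape(-1,3)
for x0,x1 in ((.6,.65),(.65,.7),(.7,.75),(.75,.79)):
    m=(C[:,0]>x0)&(C[:,0]<x1)&(C[:,2]>.15)&(C[:,2]<.23)&(C[:,1]>.05)&(C[:,1]<.3)
    print(x0,np.percentile(C[m,1],[1,50,99]).round(4),np.percentile(C[m,2],[50,99]).round(3))
E
```

```text
26.35 [ 0.43983942 -0.13639007  0.28024539]
scene 0.64 z.11 clusters [(np.float64(0.0728), np.float64(0.0845), 48), (np.float64(0.0929), np.float64(0.0939), 4), (np.float64(0.1037), np.float64(0.2506), 278), (np.float64(0.263), np.float64(0.2716), 32)]
scene 0.68 z.11 clusters [(np.float64(0.0719), np.float64(0.0843), 54), (np.float64(0.0924), np.float64(0.0933), 6), (np.float64(0.1034), np.float64(0.1038), 6), (np.float64(0.1092), np.float64(0.1189), 28), (np.float64(0.1323), np.float64(0.1412), 32), (np.float64(0.1452), np.float64(0.1579), 27), (np.float64(0.1639), np.float64(0.1774), 36), (np.float64(0.1815), np.float64(0.1896), 27), (np.float64(0.1964), np.float64(0.229), 63), (np.float64(0.2397), np.float64(0.2505), 26), (np.float64(0.2622), np.float64(0.2717), 42)]
scene 0.72 z.11 clusters [(np.float64(0.072), np.float64(0.084), 56), (np.float64(0.092), np.float64(0.0931), 8), (np.float64(0.1029), np.float64(0.1186), 27), (np.float64(0.1345), np.float64(0.1579), 63), (np.float64(0.1698), np.float64(0.1899), 60), (np.float64(0.2012), np.float64(0.2285), 78), (np.float64(0.2398),
[... 1102 characters left out ...]
(0.2575), np.float64(0.2744), 69)]
side 0.76 z.11 clusters [(np.float64(0.0974), np.float64(0.1083), 27), (np.float64(0.1264), np.float64(0.1412), 23), (np.float64(0.2567), np.float64(0.2753), 78)]
26.5 [-0.06494944 -0.3130217   0.19256778]
w7 hub top 2072 [[-0.0129, -0.0138, 0.0517], [0.0001, 0.0026, 0.0555], [0.0148, 0.0158, 0.057]]
scene7 hub top 65 [[-0.0155, -0.0165, 0.046], [0.0021, -0.0068, 0.0531], [0.0157, 0.0132, 0.0553]]
side7 hub top 75 [[-0.0146, -0.0158, 0.0465], [0.0056, -0.0012, 0.0541], [0.0158, 0.0148, 0.0581]]
0.6 [0.103  0.1817 0.2574] [0.183 0.218]
0.65 [0.1002 0.2482 0.2594] [0.188 0.221]
0.7 [0.0996 0.2475 0.2589] [0.178 0.222]
0.75 [0.0994 0.2473 0.2585] [0.18  0.221]
```

View pics/w7.png

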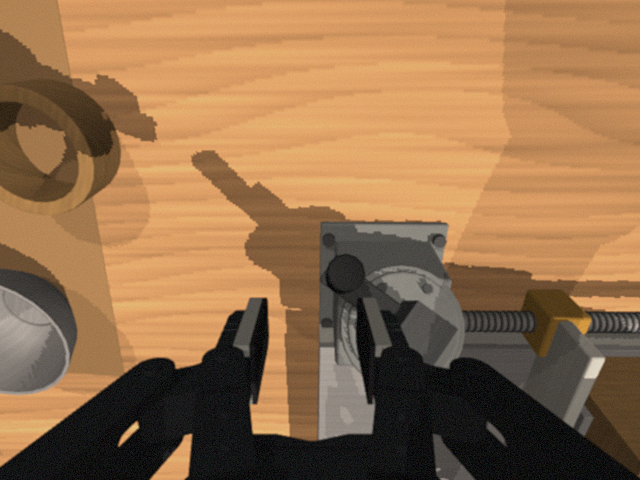

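View pics/scene7.png

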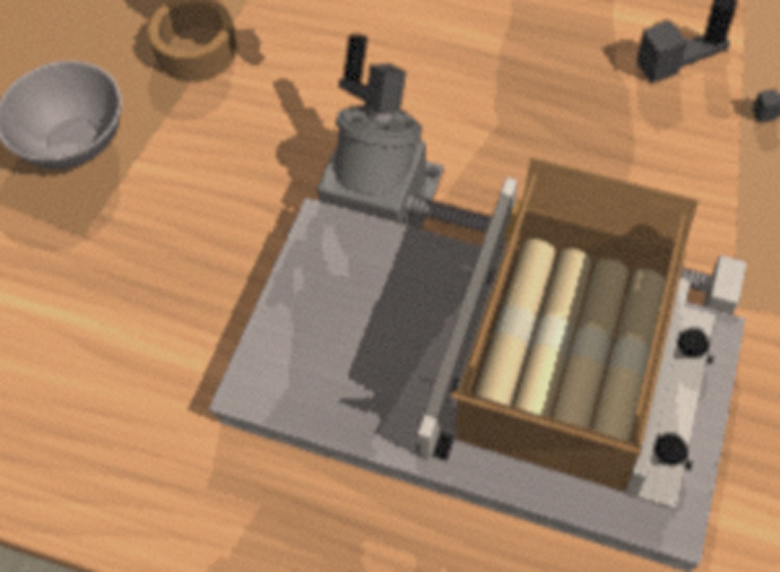

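View pics/side7.png

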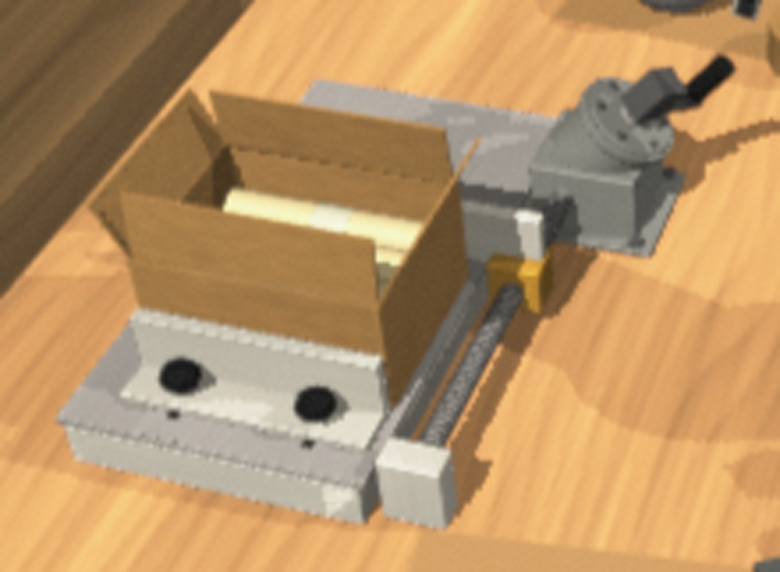

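```bash
python3 -c "
from h import *
print(ctrl.finish_job()); print(ctrl.state()['time_s'])"
```

```text
the job is handed in; nothing more can be done
None
the job is handed in; nothing more can be done
```

I fitted the middle-sized crank on the shaft, wound the guide in about 82 mm, let go of it, and handed the job in at about 26.5 s. No verdict is reported.

- **Fitting:** I chose the crank by its measured size: hub 28 × 28 × 44 mm, grip 58 mm out. The angle of the square came from a wrist depth view, and the crank dropped over the flats on the first push. It stopped on the collar at z = 10.0 mm under about 41 N. That is the pushing force at the wrist through the held crank, against the 120 N limit.
- **Winding:** I turned the grip about 4.1 turns clockwise, stopping to measure on the way.

Last checks, taken after release:

| Check | Measured | Required |
|---|---|---|
| Crank home (hub top above the gear head face) | 55.5 mm in the wrist view, 53–54 mm in the coarser fixed views | 55 mm when home; origin within 5 mm of the seat |
| Pressure plate pushed in | About 5.9 mm (gap to the guide closed from about 14 to 8 mm) | 3.5 to 8.5 mm |
| Carton's far side against the fence | y = 0.2585–0.2594 m, fence face 0.2588–0.2599 m, running parallel | Within 3 mm and 0.03 rad |
| Tape roll and bowl | Look untouched in the pictures | Not moved over 20 mm |

The plate and carton readings matched those taken before I opened the gripper. The brush was outside my last pictures, but the arm never went near it. None of the checks failed.

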